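# Close the pump head and start the dry run

## Task

The peristaltic pump's head has been cleaned and is empty. Using the fingertips only to push, swing its flip-top over until it is fully shut, then push the clamp lever on top of it over until it lies flat, and then start the dry run by flipping the run switch (the toggle to the left of the dial on the control box, seen from the robot's side) to its on position, away from the robot. Leave the speed dial, the direction switch and the things around as they are, and do not pick up or shove the pump or the control box.

Things in the scene. Friction and masses are not known exactly. Their poses are not given: they have to be found in the camera images.
- pump: Bench peristaltic pump, 5.5 kg, loose on rubber feet, left or right of the control box, yaw up to 0.2 rad. Origin on the bench under the middle of its ivory head (84 mm deep along own x, 116 mm wide along own y, lower half 100 mm high). Own x runs back along the shaft, own y left, z up. Behind the head (own x 46 to 232 mm) are gearbox and motor, 140 mm high. Foot plate 305 x 130 mm, 20 mm high.
- flip_top (a joint): Grey flip-top (upper jaw of the head, 0.3 kg), hinged on the pump's own left side: 0 = fully shut, level on the head; starts at 1.55 to 1.8, upright or leaning past upright to the pump's left; 1.9 = open stop. Stays where left: 0.3 N m of hinge friction, 3 to 5 N at the free edge. Shut, its outer face is 144 mm above the bench and its free edge points to the pump's own right (-y).
- flip_top_hinge (a point): Middle of the flip-top's hinge line, which runs along the pump's own x at own y = +61 mm, 102 mm above the bench. This frame turns with the flip-top: own x along the hinge line (the pump's x), own -y from the hinge to the free edge, own z out of the outer face (up when shut). The flip-top is 84 mm deep (own x -42 to +42 mm).
- flip_top_edge (a point): Middle of the flip-top's free edge on its outer face: in the hinge point's frame at own y = -120 mm (from the hinge line along the plate) and own z = +42 mm (out from it). Same axes as the hinge point.
- clamp_lever (a joint): Clamp lever on the flip-top's outer face: 0 = folded flat along it (clamped), pointing to the hinge; 1.5 = standing square off it (released); starts at 1.3 to 1.5. Stays where left (0.06 N m of friction, about 1 N at the tip). With the flip-top shut it is pushed from the pump's own right over to its left and down, and lies flat with its upper side 157 mm above the bench.
- clamp_lever_pivot (a point): Pivot of the clamp lever between two steel cheeks (29 mm over their outsides, 16 mm long): 100 mm from the hinge line along the plate, 51 mm out (9 mm off the outer face) and at own x = +22 mm, towards the motor. The flip-top's half at own x below 0 is bare, but for a 1.5 mm strip, so one can push there beside the lever.
- clamp_lever_tip (a point): A point in the lever's round paddle, 55 mm from its pivot. The lever is black, a bar 18 mm wide (along the pump's own x), 8 mm thick, with a 22 mm round end, 64 mm long from the pivot to its very end.
- control_box: Ivory speed control box, 1.4 kg, loose on rubber feet, 140 mm deep (own x, away from the robot), 210 mm wide (own y, to the left), yaw up to 0.2 rad. Origin on the bench under its middle. The panel slopes up away from the robot: 46 mm high at the front edge, 64 in the middle, 82 at the back. On its middle line: run switch at own y = +68 mm, dial at 0, direction switch at -68 mm.
- run_switch (a joint): Angle of the run switch, a steel bat toggle: 0 = off (leaning down the slope towards the robot), 0.6 = on, at its stop (leaning up the slope, away from the robot). Starts at 0. It is stiff, about 1 N at the tip, and stays where it is left, so it has to be pushed all the way. It pivots 5 mm above the panel.
- run_switch_tip (a point): Tip of the run switch's toggle, 28 mm from its pivot; the bat is 6 mm thick at its foot and 10 mm near the tip. When off the tip is about 95 mm above the bench; flipping moves it 16 mm along the control box's own x, away from the robot.
- direction_switch (a joint): Angle of the direction switch, a toggle just like the run switch but to the right of the dial. Starts at 0 and is to stay there.
- speed_dial (a joint): Angle of the black round speed dial (36 mm wide, 20 mm high) in the middle of the panel, set near 1.0; to be left there.
- flask_small: Stoppered conical glass flask, 82 mm wide, 135 mm high, loose; origin under its middle. Bystander.
- flask_large: Stoppered conical glass flask, 100 mm wide, 165 mm high, loose; origin under its middle. Bystander.
- reagent_bottle: Amber bottle with black cap, 60 mm wide, 115 mm high, loose; origin under its middle. Bystander.
- beaker: Small glass beaker, 52 mm wide, 62 mm high, loose, between the pump and the control box; origin under its middle. Bystander.
- tape_roll: Roll of blue tape lying flat, 52 mm wide, 19 mm high, loose, between the pump and the control box, nearer the robot; origin under its middle. Bystander.
- screwdriver: Screwdriver lying near the robot, 170 mm long, loose; origin under its middle. Bystander.
- spare_rotor: Spare roller rotor standing on its end, 60 mm wide, 46 mm high, loose; origin under its middle. Bystander.

How it is judged:
On the way, in this order (a step that is already met when the one before it is completed fails the run):
1. the flip-top is fully shut (value of joint flip_top below 0.08 rad), for 0.1 s.
2. then the clamp lever lies flat (value of joint clamp_lever below 0.15 rad and value of joint flip_top below 0.08 rad), for 0.1 s.
3. then the run switch is on (value of joint run_switch above 0.45 rad and value of joint clamp_lever below 0.15 rad), for 0.1 s.
At the end, for the whole second after the job is handed in: The flip-top is shut (within 0.08 rad, about 5 degrees), the clamp lever flat (within 0.15 rad) and the run switch on (beyond 0.45 of 0.6 rad); the direction switch is still off, and pump and control box stand level where they were (all of step 3 and value of joint flip_top below 0.08 rad and value of joint direction_switch below 0.15 rad and angle between each of pump, control_box's own z axis and vertical below 0.03 rad); the robot touches nothing.
It fails at once if the pump is shoved more than 25 mm or lifted (distance of pump from where it was at the start of the episode above 0.025 m or height (world z) of pump above 0.01 m).
It fails at once if the control box is shoved more than 25 mm or lifted (distance of control_box from where it was at the start of the episode above 0.025 m or height (world z) of control_box above 0.01 m).
It fails at once if the direction switch is flipped (value of joint direction_switch above 0.35 rad).
It fails at once if the speed dial is turned (value of joint speed_dial below 0.75 rad or value of joint speed_dial above 1.25 rad).
It fails at once if a bystander is moved more than 20 mm, lifted or knocked over (distance of any of flask_small, flask_large, reagent_bottle, beaker, tape_roll, screwdriver, spare_rotor from where it was at the start of the episode above 0.02 m).
It also fails if it takes over 61 s, if anything falls off the work surface, if the arm or the gripper's body presses on something with over 40 N, if the wrist force passes 120 N, or if a joint passes its speed limit or range.

## Robot

A 7-joint arm with a two-finger parallel gripper is mounted at the origin on the work surface. World frame = base frame: x ahead of the robot, y to its left, z up, the work surface at z = 0. Lengths are in m, angles in rad, forces in N, time in s.
With the tool pointing down it reaches from about 0.425 to 1.025 m from the base axis. Payload 9.4 kg.
Tool frame: the origin (TCP) lies between the finger pads; the fingertips stand 17 mm ahead of it and the grasp point (between the pads) lies 2 mm behind it; z points along the fingers, y is the direction in which the jaws open and shut (so a half turn about z gives the same grasp; the last joint's range is limited). The gripper opens to 93 mm and grips with 3 to 60 N. Pads are 15 mm wide; open, the fingers measure 128 mm over their backs; the gripper's body (75 mm by 188 mm) begins 65 mm behind the grasp point.
Start: joints at [1.123, 0.599, -0.003, 1.599, 0.002, 0.943, -0.08], TCP at [0.263, -0.676, 0.236] pointing down, gripper open.
Joint ranges: [-2.57, 2.57], [-0.35, 1.97], [-1.29, 1.29], [0.11, 2.56], [-1.05, 4.19], [0.11, 1.86], [-2.63, 2.63]. Speed limits (rad/s): [2.22, 2.22, 3.01, 3.01, 3.14, 3.14, 3.14].

## Interface

Orientations are given as a 3x3 rotation matrix whose columns are the frame's x, y, z axes.
In Python, from bench import status, cams, arm gives the robot as it stands. The module is installed in compiled form; this text tells all that it offers.
- The arm moves only by the tool send_rows, never from a script. Its argument "series" is a list of rows, each an object of numbers: "x", "y", "z": the shift along the tool's x, y, z in units of 0.3 m (1.0 is 0.3 m); "wx", "wy", "wz": the turn, a rotation vector about the tool's x, y, z in units of 0.5 rad (1.0 is 0.5 rad); "fingers": the closure, from 0 (fully open) to 1 (shut). In form: [{"x": .., "y": .., "z": .., "wx": .., "wy": .., "wz": .., "fingers": ..}, ...]. A call has 1 to 5 rows; each row is the pose to reach, as a shift and turn from the pose measured when the call began, along the tool's axes at that moment; what a row does not reach only later rows make up. A row lasts 1/8 s, in which the tool goes at most 62.5 mm and 10.7 degrees, less where a joint would pass 70% of its speed; a pose out of reach is approached as far as the arm can. A call with a number of a shift or a turn outside -1 to 1 is refused whole. A call with a gripper value outside its range is refused whole. The fingers move at their own pace and stop on an object; "squeeze" is the grip in N (left out, the last holds). Time passes only in rows, so rows that repeat a pose let the fingers close. It gives the time, the measured TCP pose, the force and the opening at its end, in the units of the state.
- status.state(): the state, without advancing time (a new reading comes with each control period).
- cams.snapshot(name): name is "scene" or "top"; returns a dict with "pixels" (400x640x3 uint8, red, green, blue), "z_map" (400x640 float32, m along the optical axis (not along the pixel's ray), 0 where there is no reading), "mtx" (3x3 intrinsics, pixels), "distortion" ([k1, k2, p1, p2, k3] as OpenCV has them; the pictures are not rectified), "eye" and "rotation" of the camera in the world. Camera axes: x right, y down, z forward; pixel columns grow to the right and rows downward; lengths in m; the calibration is good to about 2 mm. A picture is of the moment at which its call begins.
- arm.job_done(): hands the job in, once; it reports no verdict.
The state is a dict: "time_s": time; "q": joint angles; "joint_velocities": joint speeds; "joint_efforts": joint torques, N m; "tcp_pos": TCP position; "ee_rot": TCP orientation; "ft_force": force on the tool from outside, world axes, zero at the start; "torque": the same for the moment, N m; "grip_width": finger opening in m.
Only numpy, scipy, OpenCV 4.12 (cv2) and the standard library are available. Lean on these libraries where they do the work, as an engineer would, in place of code of your own. Each camera call takes 0.05 s, during which the arm holds its last target.

## Working session

There is one attempt and no reset: what is moved stays moved. The work goes in short steps, Python scripts to look and compute and a tool call to move; the robot and the scene stay as the last step left them, time stands still between calls to the robot, and variables do not carry over. Pictures are saved under pics/ and viewed, and the job is handed in when it is done.

Besides the shell and the picture viewer there is one more tool, called after ">>>" by a JSON object that holds its "name" and its "arguments". send_rows: Moves the arm, as the interface text tells. Its arguments: {"type":"object","properties":{"series":{"type":"array","items":{"type":"object","properties":{"x":{"type":"number"},"y":{"type":"number"},"z":{"type":"number"},"wx":{"type":"number"},"wy":{"type":"number"},"wz":{"type":"number"},"fingers":{"type":"number"}}}},"squeeze":{"type":"number"}},"required":["series"]}

```bash
mkdir -p pics; cat > h.py <<'E'
import numpy as np, cv2
from bench import status, cams, arm
def snap(n,f):
    s=cams.snapshot(n); cv2.imwrite('pics/'+f+'.png',s['pixels'][:,:,::-1]); np.savez('/tmp/'+f+'.npz',**{k:np.array(v) for k,v in s.items()}); return s
def cloud(s):
    h,w=s['z_map'].shape
    u,v=np.meshgrid(np.arange(w),np.arange(h))
    p=cv2.undistortPoints(np.stack([u,v],-1).reshape(-1,1,2).astype(np.float64),np.array(s['mtx']),np.array(s['distortion'])).reshape(h,w,2)
    z=s['z_map'][...,None].astype(float)
    c=np.concatenate([p*z,z],-1)
    P=c@np.array(s['rotation']).T+np.array(s['eye']); P[s['z_map']==0]=np.nan
    return P
E
python3 - <<'E'
from h import *
st=status.state(); print({k:np.round(v,3) for k,v in st.items()})
for n in('scene','top'):
    s=snap(n,n+'0'); print(n,np.round(s['eye'],3),np.round(s['rotation'],3).tolist(),s['mtx'])
E
```

```text
{'time_s': np.float64(0.0), 'q': array([ 1.123,  0.6  , -0.003,  1.6  ,  0.002,  0.943, -0.08 ]), 'joint_velocities': array([-0.   , -0.   ,  0.001, -0.001,  0.   ,  0.   , -0.001]), 'joint_efforts': array([-0.0000e+00, -7.6508e+01,  1.4970e+00, -2.5235e+01, -5.3000e-02,
        1.7000e-02,  0.0000e+00]), 'tcp_pos': array([ 0.263, -0.675,  0.235]), 'ee_rot': array([[ 0.932,  0.362, -0.001],
       [ 0.362, -0.932,  0.001],
       [-0.   , -0.002, -1.   ]]), 'ft_force': array([ 0.252,  0.116, -0.713]), 'torque': array([ 0.032,  0.022, -0.043]), 'grip_width': np.float64(0.093)}
scene [1.254 0.447 0.684] [[-0.52, 0.454, -0.724], [0.854, 0.279, -0.438], [0.003, -0.846, -0.533]] [[368.95393233   0.         319.46312692]
 [  0.         368.95393233 195.22143438]
 [  0.           0.           1.        ]]
top [ 0.301 -0.021  1.356] [[0.002, -0.985, 0.174], [-1.0, 0.002, 0.023], [-0.023, -0.174, -0.984]] [[437.60768012   0.         321.26659846]
 [  0.         437.60768012 205.72760577]
 [  0.           0.           1.        ]]
```

View pics/scene0.png

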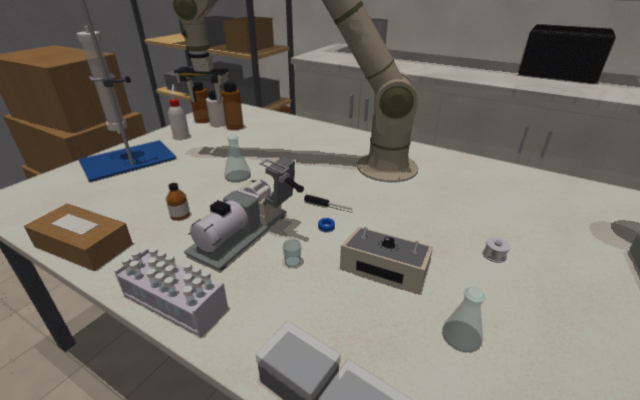

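View pics/top0.png

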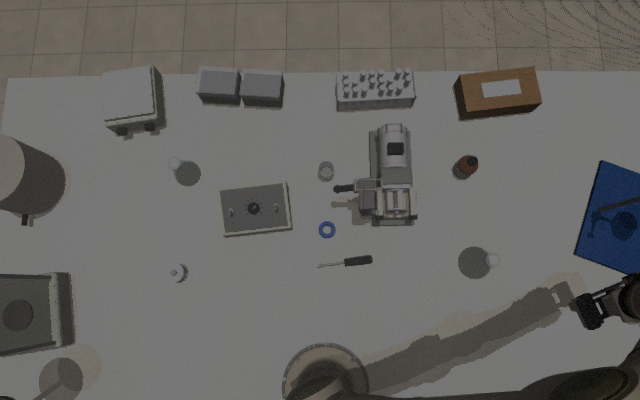

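```bash
python3 - <<'E'
from h import *
for f,(a,b,c,d) in {'top0':(110,250,200,440),'scene0':(140,300,180,440)}.items():
    im=cv2.imread(f'pics/{f}.png')[a:b,c:d]; cv2.imwrite(f'pics/{f}_z.png',cv2.resize(im,None,fx=3,fy=3,interpolation=cv2.INTER_CUBIC))
s=dict(np.load('/tmp/top0.npz')); P=cloud(s)
for r in range(165,230,3):
    print(r,' '.join('%d,%d,%d'%tuple(np.nan_to_num(P[r,c]*1000)) for c in range(330,422,7)))
E
```

```text
165 665,-16,32 673,-39,3 673,-61,0 675,-84,-4 671,-105,6 675,-129,-5 669,-149,15 666,-170,24 642,-180,114 640,-200,118 641,-221,117 645,-244,100 672,-284,3 673,-307,0
168 662,-16,7 663,-39,4 663,-61,2 663,-83,2 664,-106,-4 663,-128,1 659,-149,15 642,-164,77 631,-180,118 631,-200,117 632,-221,115 632,-241,114 664,-285,-3 663,-307,-1
171 652,-16,7 652,-39,5 652,-61,4 653,-83,1 653,-106,0 652,-128,3 648,-148,20 628,-162,96 624,-180,112 623,-200,116 623,-220,117 623,-241,115 654,-284,-3 653,-306,0
174 629,-17,58 643,-39,5 644,-61,1 644,-83,-2 643,-105,1 644,-128,-1 637,-148,24 621,-162,88 613,-179,118 613,-200,118 613,-219,121 613,-240,117 644,-284,-2 643,-306,0
177 630,-16,15 635,-39,-2 635,-61,-2 634,-83,-1 633,-105,4 633,-127,2 630,-148,16 611,-162,92 606,-180,113 603,-199,122 604,-219,120 604,-240,119 633,-283,0 634,-306,-5
180 625,-16,-1 624,-39,1 624,-61,0 624,-83,0 572,-92,218 571,-110,222 572,-129,217 602,-162,89 596,-179,118 594,-198,123 595,-219,118 595,-239,121 623,-283,0 623,-305,1
183 615,-16,-1 615,-39,-3 615,-61,-1 615,-83,0 569,-93,194 563,-110,221 564,-129,215 595,-162,8
[... 1890 characters left out ...]
6,51 499,-226,58 499,-246,61 493,-260,99 507,-300,3
219 500,-16,-4 499,-38,0 499,-60,-2 499,-82,3 499,-104,-1 499,-125,0 496,-146,18 485,-158,97 496,-189,18 496,-210,21 496,-232,19 496,-254,16 496,-275,18 498,-299,3
222 488,-16,14 489,-38,4 490,-60,-1 489,-82,0 490,-104,-2 490,-125,-2 486,-145,21 487,-167,17 486,-188,23 487,-210,17 487,-232,16 486,-252,21 487,-274,18 489,-299,1
225 478,-16,19 480,-38,-1 480,-60,3 481,-82,-7 481,-104,-4 481,-126,-8 480,-147,-2 478,-167,16 478,-189,10 480,-213,-3 480,-234,0 479,-255,3 480,-277,0 480,-299,0
228 471,-16,-2 470,-38,3 470,-60,1 471,-82,-2 470,-103,2 471,-125,0 471,-147,0 470,-168,0 470,-190,1 471,-213,-6 470,-234,0 470,-256,0 470,-277,1 470,-298,2
```

View pics/top0_z.png

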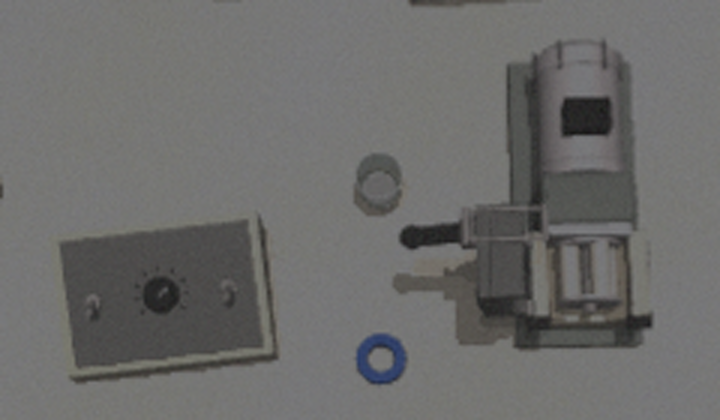

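View pics/scene0_z.png

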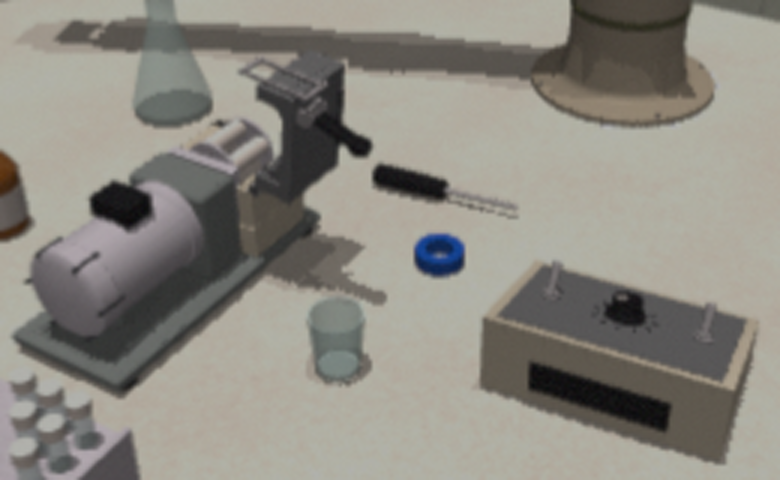

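```bash
python3 - <<'E'
from h import *
T=cloud(dict(np.load('/tmp/top0.npz'))); S=cloud(dict(np.load('/tmp/scene0.npz')))
def sel(P,lo,hi):
    m=np.all((P>lo)&(P<hi),-1); return P[m]
A=sel(S,[.48,-.18,.05],[.60,-.06,.24]); 
# outer face: y~-.105..
q=A[(A[:,2]>.15)&(A[:,1]>-.12)]
print(len(q)); 
for k in range(4):
    c=np.median(q,0) if k==0 else q.mean(0); n=np.linalg.svd(q-c)[2][-1]; r=(q-c)@n; q=q[abs(r)<.004]
n*=np.sign(n[1]); print('face n',n,'c',c,len(q),'yaw',np.arctan2(-n[0],n[1]),'theta?',np.arctan2(n[1],n[2]))
print('face x',np.percentile(q[:,0],[1,50,99]),'z',np.percentile(q[:,2],[1,99]))
# footplate from both
# control box pixels
B=sel(T,[.42,.02,.03],[.65,.26,.12]); 
for P,nm in((T,'T'),(S,'S')):
    B=sel(P,[.40,.02,.035],[.68,.30,.09]); print(nm,len(B),B.min(0),B.max(0))
    q=B
    for k in range(6):
        M=np.c_[q[:,:2],np.ones(len(q))]; w=np.linalg.lstsq(M,q[:,2],rcond=None)[0]; r=q[:,2]-M@w; q=q[abs(r)<max(.004,1.5*r.std())]
    print('plane',w,len(q),'yaw',np.arctan2(w[1],w[0]),'slope',np.hypot(w[0],w[1]))
    print(cv2.minAreaRect((q[:,:2]*1000).astype(np.float32)))
# motor: top
for P,nm in((T,'T'),(S,'S')):
  F=sel(P,[.45,-.30,.011],[.8,-.12,.028]); print(nm,len(F),cv2.minAreaRect((F[:,:2]*1000).astype(np.float32)))
L=sel(T,[.52,-.085,.15],[.6,-.03,.25]);print('lever T',len(L),L.mean(0), L[np.argmax(L[:,1])])
L=sel(S,[.52,-.085,.15],[.6,-.0,.25]);print('lever S',len(L),L.mean(0), L[np.argmax(L[:,1])])
np.set_printoptions(suppress=True)
for lo in(-.17,-.27):
  H=sel(T,[.47,lo,.09],[.60,lo+.025,.11]);print(H.min(0),H.max(0),np.polyfit(H[:,0],H[:,1],1))
E
```

```text
597
face n [-0.02514539  0.99761856  0.06422548] c [ 0.54141769 -0.09462032  0.19529789] 150 yaw 0.02520008219758192 theta? 1.5065062506887392
face x [0.50067395 0.5354062  0.58308823] z [0.16011219 0.22012611]
T 3096 [0.44524976 0.10099761 0.03536552] [0.60710308 0.29997363 0.0898188 ]
plane [ 0.25275378  0.03305492 -0.07401709] 2493 yaw 0.1300411102892587 slope 0.25490606414049427
((525.9634399414062, 208.0223846435547), (141.23739624023438, 199.7526397705078), 6.741749286651611)
S 2838 [0.44684534 0.02000253 0.03515114] [0.66477343 0.29998919 0.08938279]
plane [ 0.25030049  0.03378005 -0.07556066] 1641 yaw 0.13414745984654594 slope 0.25256964692788003
((529.2056884765625, 207.80079650878906), (145.1726531982422, 196.05657958984375), 6.048907279968262)
T 857 ((631.4024047851562, -208.95326232910156), (305.4694519042969, 131.40652465820312), 0.8545619249343872)
S 1394 ((634.5804443359375, -204.60745239257812), (306.165283203125, 131.6688690185547), 0.9602723717689514)
lever T 163 [ 0.558357   -0.05996421  0.19316775] [ 0.55881223 -0.03104807  0.18223675]
lever S 195 [ 0.56458768 -0.05946645  0.1899906 ] [ 0.56744939 -0.0226555   0.17403525]
[ 0.4846027  -0.16985842  0.09243412] [ 0.59868502 -0.14699584  0.10998072] [ 0.00630895 -0.1620823 ]
[ 0.48571492 -0.2688142   0.09000315] [ 0.58011568 -0.2461865   0.10713219] [ 0.01399332 -0.26525126]
```

```bash
cat >> h.py <<'E'
from scipy.spatial.transform import Rotation as Rn
def Rpsi(p): 
    c,s=np.cos(p),np.sin(p); return np.array([[-s,c,0],[c,s,0],[0,0,-1.]])
def plan(targets,psi=0.015):
    st=status.state(); R=np.array(st['ee_rot']); p=np.array(st['tcp_pos'])
    print('t',round(float(st['time_s']),2),'p',np.round(p,4),'f',np.round(st['ft_force'],2),'w',round(float(st['grip_width']),3))
    for t in targets:
        d=R.T@(np.array(t[:3])-p)/.3; w=Rn.from_matrix(R.T@Rpsi(t[3] if len(t)>3 else psi)).as_rotvec()/.5
        print(np.round(t,3),'->',np.round(d,3),np.round(w,3))
E
python3 - <<'E'
from h import *
plan([(.36,-.45,.33,-.8),(.517,-.055,.33)])
T=cloud(dict(np.load('/tmp/top0.npz'))); S=cloud(dict(np.load('/tmp/scene0.npz')))
def sel(P,lo,hi):
    m=np.all((P>lo)&(P<hi),-1); return P[m]
for P,nm in((T,'T'),(S,'S')):
    B=sel(P,[.40,.07,.035],[.68,.40,.11]); q=B
    for k in range(6):
        M=np.c_[q[:,:2],np.ones(len(q))]; w=np.linalg.lstsq(M,q[:,2],rcond=None)[0]; r=q[:,2]-M@w; q=q[abs(r)<max(.004,1.5*r.std())]
    c,sz,a=cv2.minAreaRect((q[:,:2]*1000).astype(np.float32)); print(nm,w,c,sz,a,'yaw',np.arctan2(w[1],w[0]),'zc',(np.array([c[0]/1e3,c[1]/1e3,1])@w))
    M=np.c_[B[:,:2],np.ones(len(B))]; r=B[:,2]-M@w; t=B[(r>.015)]
    for lo,hi in((.08,.17),(.17,.23),(.23,.32)):
        u=t[(t[:,1]>lo)&(t[:,1]<hi)]; print(len(u),np.round(u.mean(0),4) if len(u) else '')
E
```

```text
t 0.1 p [ 0.2625 -0.6754  0.2349] f [ 0.41 -0.22 -0.  ] w 0.093
[ 0.36 -0.45  0.33 -0.8 ] -> [ 0.575 -0.583 -0.316] [-0.003 -0.    -0.8  ]
[ 0.517 -0.055  0.33 ] -> [ 1.54  -1.62  -0.315] [-3.00e-03 -1.00e-03 -2.43e+00]
T [ 0.25318146  0.03118322 -0.0738985 ] (525.3330078125, 213.39614868164062) (141.10621643066406, 210.7718505859375) 6.949211597442627 yaw 0.12254830589428654 zc 0.06576045679507517
12 [0.522  0.1442 0.0909]
61 [0.5204 0.2123 0.084 ]
10 [0.5057 0.2785 0.0915]
S [ 0.25031369  0.03078971 -0.07503211] (528.3306884765625, 214.94427490234375) (145.06546020507812, 210.1771697998047) 6.348073959350586 yaw 0.12238970268601893 zc 0.0638343634373309
21 [0.528  0.1473 0.0854]
50 [0.5263 0.2152 0.0821]
29 [0.5122 0.2821 0.0857]
```

>>> {"name": "send_rows", "arguments": {"series": [{"x":0.11,"y":-0.12,"z":-0.07,"wz":-0.16,"fingers":1},{"x":0.22,"y":-0.24,"z":-0.14,"wz":-0.32,"fingers":1},{"x":0.34,"y":-0.35,"z":-0.2,"wz":-0.48,"fingers":1},{"x":0.46,"y":-0.47,"z":-0.26,"wz":-0.64,"fingers":1},{"x":0.58,"y":-0.58,"z":-0.32,"wz":-0.8,"fingers":1}]}}

```text
invalid input at $.series[0]: expected keys x, y, z, wx, wy, wz, fingers
```

```bash
python3 -c "
from h import *
plan([(.44,-.25,.33,-.4),(.517,-.055,.33)])"
```

```text
t 0.1 p [ 0.2625 -0.6754  0.2349] f [ 0.41 -0.22 -0.  ] w 0.093
[ 0.44 -0.25  0.33 -0.4 ] -> [ 1.065 -1.108 -0.316] [-3.0e-03 -1.0e-03 -1.6e+00]
[ 0.517 -0.055  0.33 ] -> [ 1.54  -1.62  -0.315] [-3.00e-03 -1.00e-03 -2.43e+00]
```

All keys are needed in each row.

>>> {"name": "send_rows", "arguments": {"series": [{"x":0.11,"y":-0.12,"z":-0.07,"wx":0,"wy":0,"wz":-0.16,"fingers":1},{"x":0.22,"y":-0.24,"z":-0.14,"wx":0,"wy":0,"wz":-0.32,"fingers":1},{"x":0.34,"y":-0.35,"z":-0.2,"wx":0,"wy":0,"wz":-0.48,"fingers":1},{"x":0.46,"y":-0.47,"z":-0.26,"wx":0,"wy":0,"wz":-0.64,"fingers":1},{"x":0.58,"y":-0.58,"z":-0.32,"wx":0,"wy":0,"wz":-0.8,"fingers":1}]}}

```text
time_s: 0.72
tcp_pos: [0.3621, -0.4485, 0.3314]
ee_rot: [[0.715, 0.699, -0.001], [0.699, -0.715, 0.002], [0.0, -0.002, -1.0]]
ft_force: [1.3, -0.1, 0.1]
grip_width: 0.0478
```

```bash
python3 -c "
from h import *
plan([(.44,-.25,.33,-.4),(.517,-.055,.33)])"
```

```text
t 0.72 p [ 0.3621 -0.4485  0.3314] f [ 1.32 -0.05  0.09] w 0.048
[ 0.44 -0.25  0.33 -0.4 ] -> [ 0.648 -0.292  0.006] [-0.003 -0.001 -0.794]
[ 0.517 -0.055  0.33 ] -> [ 1.286 -0.577  0.006] [-0.003 -0.002 -1.624]
```

>>> {"name": "send_rows", "arguments": {"series": [{"x":0.16,"y":-0.07,"z":0,"wx":0,"wy":0,"wz":-0.2,"fingers":1},{"x":0.32,"y":-0.14,"z":0,"wx":0,"wy":0,"wz":-0.4,"fingers":1},{"x":0.5,"y":-0.22,"z":0,"wx":0,"wy":0,"wz":-0.65,"fingers":1},{"x":0.68,"y":-0.3,"z":0,"wx":0,"wy":0,"wz":-0.85,"fingers":1},{"x":0.85,"y":-0.38,"z":0,"wx":0,"wy":0,"wz":-1.0,"fingers":1}]}}

```text
time_s: 1.35
tcp_pos: [0.4652, -0.1869, 0.3317]
ee_rot: [[0.29, 0.957, -0.001], [0.957, -0.29, 0.001], [0.001, -0.001, -1.0]]
ft_force: [0.8, 0.4, 0.8]
grip_width: 0.0014
```

```bash
python3 -c "
from h import *
plan([(.517,-.055,.33),(.517,-.055,.24),(.517,-.055,.219)])"
```

```text
t 1.35 p [ 0.4652 -0.1869  0.3317] f [0.84 0.45 0.77] w 0.001
[ 0.517 -0.055  0.33 ] -> [0.471 0.038 0.006] [-0.002 -0.003 -0.619]
[ 0.517 -0.055  0.24 ] -> [0.47  0.038 0.306] [-0.002 -0.003 -0.619]
[ 0.517 -0.055  0.219] -> [0.47  0.038 0.376] [-0.002 -0.003 -0.619]
```

>>> {"name": "send_rows", "arguments": {"series": [{"x":0.17,"y":0.01,"z":0,"wx":0,"wy":0,"wz":-0.2,"fingers":1},{"x":0.34,"y":0.03,"z":0,"wx":0,"wy":0,"wz":-0.4,"fingers":1},{"x":0.47,"y":0.04,"z":0,"wx":0,"wy":0,"wz":-0.62,"fingers":1},{"x":0.47,"y":0.04,"z":0.17,"wx":0,"wy":0,"wz":-0.62,"fingers":1},{"x":0.47,"y":0.04,"z":0.3,"wx":0,"wy":0,"wz":-0.62,"fingers":1}]}}

```text
time_s: 1.98
tcp_pos: [0.5171, -0.0548, 0.2404]
ee_rot: [[-0.017, 1.0, -0.001], [1.0, 0.017, 0.002], [0.002, -0.001, -1.0]]
ft_force: [-0.9, -1.8, -0.2]
grip_width: 0.0004
```

```bash
python3 -c "
from h import *
snap('scene','s1');snap('top','t1')
im=np.vstack([cv2.resize(cv2.imread('pics/%s1.png'%k)[130:270,250:450 if k=='t' else 450],None,fx=2,fy=2) if k=='t' else cv2.resize(cv2.imread('pics/s1.png')[130:270,200:400],None,fx=2,fy=2) for k in 'ts']);cv2.imwrite('pics/c1.png',im)
plan([(.517,-.055,.24),(.517,-.055,.219)])"
```

```text
t 2.08 p [ 0.5152 -0.0552  0.2385] f [ 0.63  0.28 -0.49] w 0.0
[ 0.517 -0.055  0.24 ] -> [ 0.001  0.006 -0.005] [-0.016 -0.004  0.003]
[ 0.517 -0.055  0.219] -> [0.001 0.007 0.065] [-0.016 -0.004  0.003]
```

View pics/c1.png

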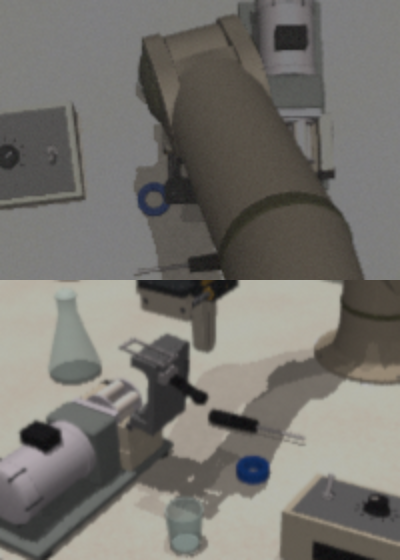

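```bash
cat > arc.py <<'E'
from h import *
import sys
ths=[float(a) for a in sys.argv[1:]]
d,hy,hz=.108,-.146,.102
plan([(.517,hy-d*np.cos(t)+.042*np.sin(t)+.0075,hz+d*np.sin(t)+.042*np.cos(t)+.017) for t in ths])
E
python3 arc.py 1.7 1.6 1.5 1.4 1.3 1.2 1.1 1
```

```text
t 2.08 p [ 0.5152 -0.0552  0.2385] f [ 0.63  0.28 -0.49] w 0.0
[ 0.517 -0.083  0.221] -> [-0.093  0.005  0.059] [-0.016 -0.004  0.003]
[ 0.517 -0.093  0.226] -> [-0.127  0.004  0.042] [-0.016 -0.004  0.003]
[ 0.517 -0.104  0.23 ] -> [-0.164  0.004  0.029] [-0.016 -0.004  0.003]
[ 0.517 -0.115  0.233] -> [-0.201  0.003  0.019] [-0.016 -0.004  0.003]
[ 0.517 -0.127  0.234] -> [-0.239  0.002  0.013] [-0.016 -0.004  0.003]
[ 0.517 -0.138  0.235] -> [-0.278  0.002  0.011] [-0.016 -0.004  0.003]
[ 0.517 -0.15   0.234] -> [-0.316  0.001  0.013] [-0.016 -0.004  0.003]
[ 0.517 -0.162  0.233] -> [-0.354  0.     0.019] [-0.016 -0.004  0.003]
```

>>> {"name": "send_rows", "arguments": {"series": [{"x":-0.04,"y":0.005,"z":0.05,"wx":0,"wy":0,"wz":0,"fingers":1},{"x":-0.09,"y":0.005,"z":0.06,"wx":0,"wy":0,"wz":0,"fingers":1},{"x":-0.125,"y":0.005,"z":0.045,"wx":0,"wy":0,"wz":0,"fingers":1},{"x":-0.165,"y":0.005,"z":0.03,"wx":0,"wy":0,"wz":0,"fingers":1},{"x":-0.2,"y":0.005,"z":0.02,"wx":0,"wy":0,"wz":0,"fingers":1}]}}

```text
time_s: 2.7
tcp_pos: [0.5177, -0.116, 0.2332]
ee_rot: [[-0.016, 1.0, -0.007], [1.0, 0.016, 0.002], [0.002, -0.007, -1.0]]
ft_force: [-0.6, 2.9, -1.3]
grip_width: 0.0006
```

```bash
python3 arc.py 1.3 1.2 1.1 1 .9 .8 .7; python3 -c "
from h import *
snap('scene','s2')
cv2.imwrite('pics/c2.png',cv2.resize(cv2.imread('pics/s2.png')[130:270,200:400],None,fx=3,fy=3))"
```

```text
t 2.7 p [ 0.5177 -0.116   0.2332] f [-0.64  2.94 -1.35] w 0.001
[ 0.517 -0.127  0.234] -> [-0.036 -0.003 -0.004] [-0.014 -0.004  0.002]
[ 0.517 -0.138  0.235] -> [-0.075 -0.004 -0.006] [-0.014 -0.004  0.002]
[ 0.517 -0.15   0.234] -> [-0.113 -0.004 -0.004] [-0.014 -0.004  0.002]
[ 0.517 -0.162  0.233] -> [-0.152 -0.005  0.002] [-0.014 -0.004  0.002]
[ 0.517 -0.173  0.23 ] -> [-0.189 -0.005  0.011] [-0.014 -0.004  0.002]
[ 0.517 -0.184  0.226] -> [-0.225 -0.006  0.024] [-0.014 -0.004  0.002]
[ 0.517 -0.194  0.221] -> [-0.26  -0.006  0.041] [-0.014 -0.004  0.002]
```

View pics/c2.png

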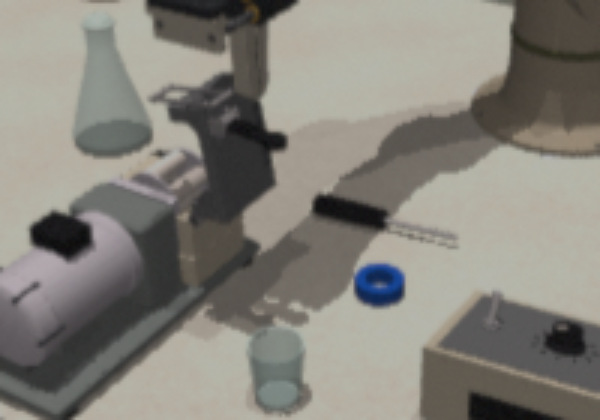

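Fingers (near 250,80 in the crop) are pressing the plate, which is leaning over with about 3 N. Continuing along the arc.

>>> {"name": "send_rows", "arguments": {"series": [{"x":-0.035,"y":0,"z":-0.004,"wx":0,"wy":0,"wz":0,"fingers":1},{"x":-0.075,"y":0,"z":-0.004,"wx":0,"wy":0,"wz":0,"fingers":1},{"x":-0.115,"y":0,"z":-0.002,"wx":0,"wy":0,"wz":0,"fingers":1},{"x":-0.15,"y":0,"z":0.003,"wx":0,"wy":0,"wz":0,"fingers":1},{"x":-0.19,"y":0,"z":0.012,"wx":0,"wy":0,"wz":0,"fingers":1}]}}

```text
time_s: 3.38
tcp_pos: [0.5186, -0.1754, 0.2294]
ee_rot: [[-0.015, 1.0, -0.007], [1.0, 0.015, 0.001], [0.001, -0.007, -1.0]]
ft_force: [-0.7, 1.9, 1.1]
grip_width: 0.0007
```

```bash
python3 arc.py .9 .8 .7 .6 .5 .4 .3 ; python3 -c "
from h import *
snap('scene','s3')
cv2.imwrite('pics/c3.png',cv2.resize(cv2.imread('pics/s3.png')[130:270,200:400],None,fx=3,fy=3))"
```

```text
t 3.38 p [ 0.5186 -0.1754  0.2294] f [-0.7   1.92  1.06] w 0.001
[ 0.517 -0.173  0.23 ] -> [ 0.009 -0.005 -0.001] [-0.014 -0.002 -0.001]
[ 0.517 -0.184  0.226] -> [-0.027 -0.006  0.012] [-0.014 -0.002 -0.001]
[ 0.517 -0.194  0.221] -> [-0.062 -0.006  0.029] [-0.014 -0.002 -0.001]
[ 0.517 -0.204  0.215] -> [-0.095 -0.006  0.049] [-0.014 -0.002 -0.001]
[ 0.517 -0.213  0.208] -> [-0.126 -0.007  0.073] [-0.014 -0.002 -0.001]
[ 0.517 -0.222  0.2  ] -> [-0.154 -0.007  0.099] [-0.014 -0.002 -0.001]
[ 0.517 -0.229  0.191] -> [-0.18  -0.007  0.128] [-0.014 -0.002 -0.001]
```

View pics/c3.png

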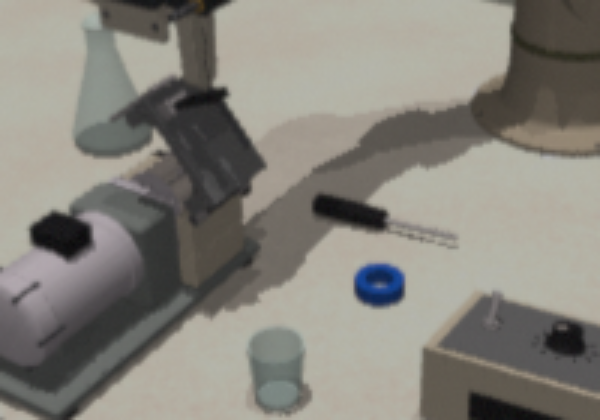

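>>> {"name": "send_rows", "arguments": {"series": [{"x":-0.027,"y":-0.005,"z":0.014,"wx":0,"wy":0,"wz":0,"fingers":1},{"x":-0.06,"y":-0.005,"z":0.03,"wx":0,"wy":0,"wz":0,"fingers":1},{"x":-0.09,"y":-0.005,"z":0.05,"wx":0,"wy":0,"wz":0,"fingers":1},{"x":-0.12,"y":-0.005,"z":0.075,"wx":0,"wy":0,"wz":0,"fingers":1},{"x":-0.15,"y":-0.005,"z":0.1,"wx":0,"wy":0,"wz":0,"fingers":1}]}}

```text
time_s: 4.05
tcp_pos: [0.5171, -0.2227, 0.1982]
ee_rot: [[-0.013, 1.0, -0.008], [1.0, 0.013, 0.001], [0.001, -0.008, -1.0]]
ft_force: [0.1, 0.9, 1.8]
grip_width: 0.0007
```

```bash
python3 arc.py .4 .3 .2 .1 0 ; python3 -c "
from h import *
snap('scene','s4')
cv2.imwrite('pics/c4.png',cv2.resize(cv2.imread('pics/s4.png')[130:270,200:400],None,fx=3,fy=3))"
```

```text
t 4.05 p [ 0.5171 -0.2227  0.1982] f [0.14 0.88 1.8 ] w 0.001
[ 0.517 -0.222  0.2  ] -> [ 0.004 -0.    -0.005] [-0.015 -0.001 -0.004]
[ 0.517 -0.229  0.191] -> [-0.022 -0.     0.024] [-0.015 -0.001 -0.004]
[ 0.517 -0.236  0.182] -> [-0.044 -0.     0.055] [-0.015 -0.001 -0.004]
[ 0.517 -0.242  0.172] -> [-0.064 -0.     0.089] [-0.015 -0.001 -0.004]
[ 0.517 -0.246  0.161] -> [-0.079 -0.     0.124] [-0.015 -0.001 -0.004]
```

View pics/c4.png

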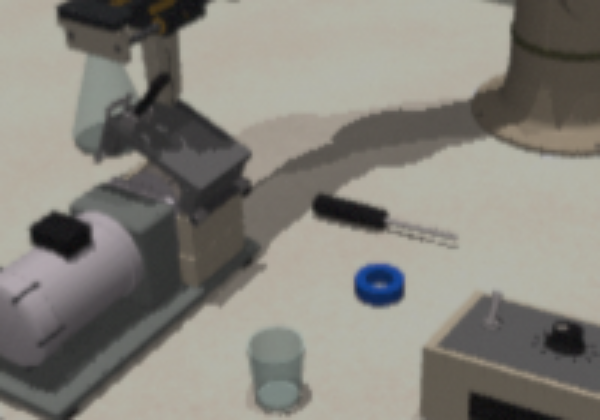

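>>> {"name": "send_rows", "arguments": {"series": [{"x":-0.02,"y":0,"z":0.024,"wx":0,"wy":0,"wz":0,"fingers":1},{"x":-0.04,"y":0,"z":0.055,"wx":0,"wy":0,"wz":0,"fingers":1},{"x":-0.055,"y":0,"z":0.088,"wx":0,"wy":0,"wz":0,"fingers":1},{"x":-0.06,"y":0,"z":0.11,"wx":0,"wy":0,"wz":0,"fingers":1},{"x":-0.06,"y":0,"z":0.124,"wx":0,"wy":0,"wz":0,"fingers":1}]}}

```text
time_s: 4.72
tcp_pos: [0.5159, -0.2422, 0.1608]
ee_rot: [[-0.011, 1.0, -0.01], [1.0, 0.011, -0.001], [-0.0, -0.01, -1.0]]
ft_force: [-12.2, 1.5, 50.3]
grip_width: 0.0003
```

```bash
python3 arc.py  0 ; python3 -c "
from h import *
snap('scene','s5')
cv2.imwrite('pics/c5.png',cv2.resize(cv2.imread('pics/s5.png')[130:270,200:400],None,fx=3,fy=3))"
```

```text
t 4.72 p [ 0.5159 -0.2422  0.1608] f [-12.15   1.52  50.25] w 0.0
[ 0.517 -0.246  0.161] -> [-0.014  0.003 -0.001] [-0.021  0.001 -0.008]
```

View pics/c5.png

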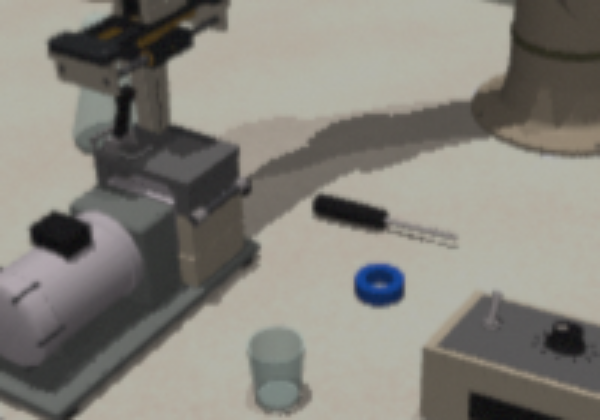

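>>> {"name": "send_rows", "arguments": {"series": [{"x":0,"y":0,"z":-0.08,"wx":0,"wy":0,"wz":0,"fingers":1},{"x":0,"y":0,"z":-0.24,"wx":0,"wy":0,"wz":0,"fingers":1},{"x":0,"y":0,"z":-0.4,"wx":0,"wy":0,"wz":0,"fingers":1},{"x":-0.1,"y":0.08,"z":-0.4,"wx":-0.02,"wy":0,"wz":0,"fingers":1},{"x":-0.15,"y":0.15,"z":-0.4,"wx":-0.02,"wy":0,"wz":0,"fingers":1}]}}

```text
time_s: 5.4
tcp_pos: [0.5629, -0.2878, 0.2815]
ee_rot: [[-0.01, 1.0, 0.001], [1.0, 0.01, -0.002], [-0.002, 0.001, -1.0]]
ft_force: [-0.2, 0.7, -0.2]
grip_width: 0.0007
```

```bash
python3 -c "
from h import *
s=snap('scene','s6');P=cloud(s)
cv2.imwrite('pics/c6.png',cv2.resize(cv2.imread('pics/s6.png')[130:270,200:400],None,fx=3,fy=3))
m=np.all((P>[.52,-.30,.16])&(P<[.60,-.17,.225]),-1)
im=s['pixels'].astype(int)
q=P[m];print(len(q),np.round(np.c_[q,im[m].sum(-1)][::4],3))
m=np.all((P>[.48,-.28,.135])&(P<[.60,-.14,.155]),-1);print(P[m].mean(0),P[m].min(0),P[m].max(0))
plan([(.561,-.277,.28),(.561,-.277,.222)])"
```

```text
91 [[ 5.62e-01 -2.33e-01  2.14e-01  2.19e+02]
 [ 5.64e-01 -2.28e-01  2.13e-01  7.90e+01]
 [ 5.67e-01 -2.33e-01  2.09e-01  6.70e+01]
 [ 5.58e-01 -2.27e-01  2.07e-01  1.58e+02]
 [ 5.66e-01 -2.26e-01  2.08e-01  5.40e+01]
 [ 5.74e-01 -2.31e-01  2.06e-01  7.80e+01]
 [ 5.60e-01 -2.29e-01  2.01e-01  7.90e+01]
 [ 5.74e-01 -2.28e-01  2.04e-01  5.50e+01]
 [ 5.55e-01 -2.30e-01  1.96e-01  2.45e+02]
 [ 5.66e-01 -2.32e-01  1.97e-01  4.70e+01]
 [ 5.75e-01 -2.27e-01  1.99e-01  4.80e+01]
 [ 5.72e-01 -2.35e-01  1.92e-01  1.21e+02]
 [ 5.58e-01 -2.33e-01  1.86e-01  1.97e+02]
 [ 5.64e-01 -2.31e-01  1.86e-01  8.20e+01]
 [ 5.66e-01 -2.34e-01  1.83e-01  4.80e+01]
 [ 5.72e-01 -2.37e-01  1.82e-01  6.80e+01]
 [ 5.55e-01 -2.37e-01  1.74e-01  2.19e+02]
 [ 5.67e-01 -2.34e-01  1.77e-01  4.60e+01]
 [ 5.67e-01 -2.38e-01  1.73e-01  5.90e+01]
 [ 5.72e-01 -2.38e-01  1.71e-01  5.50e+01]
 [ 5.73e-01 -2.42e-01  1.68e-01  8.50e+01]
 [ 5.60e-01 -2.38e-01  1.63e-01  1.12e+02]
 [ 5.63e-01 -2.40e-01  1.61e-01  9.10e+01]]
[ 0.54779693 -0.20254465  0.14243433] [ 0.49785009 -0.26984346  0.13517454] [ 0.58748213 -0.1465195   0.15490399]
t 5.45 p [ 0.5652 -0.2891  0.2807] f [ 3.24 -1.41  0.54] w 0.0
[ 0.561 -0.277  0.28 ] -> [ 0.04  -0.014  0.002] [ 0.004  0.003 -0.011]
[ 0.561 -0.277  0.222] -> [ 0.041 -0.014  0.196] [ 0.004  0.003 -0.011]
```

View pics/c6.png

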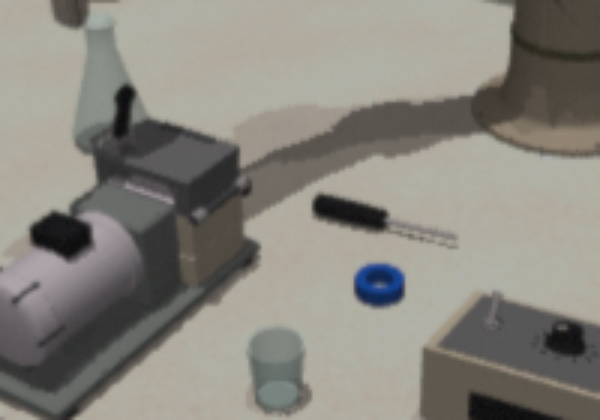

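```bash
cat > lev.py <<'E'
from h import *
import sys
r,py,pz=.048,-.246,.153
plan([(.561,-.275,.215)]+[(.561,py+r*np.cos(t)-.004*np.sin(t)-.0075,pz+r*np.sin(t)+.004*np.cos(t)+.017) for t in map(float,sys.argv[1:])])
E
python3 lev.py 1.4 1.3 1.2 1.1 1.0
```

```text
t 5.45 p [ 0.5652 -0.2891  0.2807] f [ 3.24 -1.41  0.54] w 0.0
[ 0.561 -0.275  0.215] -> [ 0.047 -0.014  0.219] [ 0.004  0.003 -0.011]
[ 0.561 -0.249  0.218] -> [ 0.133 -0.013  0.209] [ 0.004  0.003 -0.011]
[ 0.561 -0.245  0.217] -> [ 0.149 -0.013  0.211] [ 0.004  0.003 -0.011]
[ 0.561 -0.24   0.216] -> [ 0.165 -0.013  0.215] [ 0.004  0.003 -0.011]
[ 0.561 -0.235  0.215] -> [ 0.18  -0.013  0.22 ] [ 0.004  0.003 -0.011]
[ 0.561 -0.231  0.213] -> [ 0.194 -0.013  0.227] [ 0.004  0.003 -0.011]
```

>>> {"name": "send_rows", "arguments": {"series": [{"x":0.03,"y":-0.013,"z":0.1,"wx":0,"wy":0,"wz":0,"fingers":1},{"x":0.047,"y":-0.013,"z":0.21,"wx":0,"wy":0,"wz":0,"fingers":1},{"x":0.11,"y":-0.013,"z":0.21,"wx":0,"wy":0,"wz":0,"fingers":1},{"x":0.15,"y":-0.013,"z":0.212,"wx":0,"wy":0,"wz":0,"fingers":1},{"x":0.18,"y":-0.013,"z":0.22,"wx":0,"wy":0,"wz":0,"fingers":1}]}}

```text
time_s: 6.08
tcp_pos: [0.5616, -0.2343, 0.2161]
ee_rot: [[-0.011, 1.0, 0.004], [1.0, 0.011, -0.003], [-0.003, 0.004, -1.0]]
ft_force: [1.4, -2.2, -0.3]
grip_width: 0.0006
```

```bash
python3 lev.py  1.1 1.0 .9 .8 .7 .6 .5; python3 -c "
from h import *
snap('scene','s7')
cv2.imwrite('pics/c7.png',cv2.resize(cv2.imread('pics/s7.png')[130:270,200:400],None,fx=3,fy=3))"
```

```text
t 6.08 p [ 0.5616 -0.2343  0.2161] f [ 1.44 -2.17 -0.31] w 0.001
[ 0.561 -0.275  0.215] -> [-0.136 -0.003  0.004] [ 0.008  0.006 -0.009]
[ 0.561 -0.235  0.215] -> [-0.003 -0.002  0.005] [ 0.008  0.006 -0.009]
[ 0.561 -0.231  0.213] -> [ 0.011 -0.002  0.012] [ 0.008  0.006 -0.009]
[ 0.561 -0.227  0.21 ] -> [ 0.025 -0.002  0.02 ] [ 0.008  0.006 -0.009]
[ 0.561 -0.223  0.207] -> [ 0.038 -0.002  0.029] [ 0.008  0.006 -0.009]
[ 0.561 -0.219  0.204] -> [ 0.05  -0.002  0.04 ] [ 0.008  0.006 -0.009]
[ 0.561 -0.216  0.2  ] -> [ 0.061 -0.002  0.052] [ 0.008  0.006 -0.009]
[ 0.561 -0.213  0.197] -> [ 0.07  -0.002  0.065] [ 0.008  0.006 -0.009]
```

View pics/c7.png

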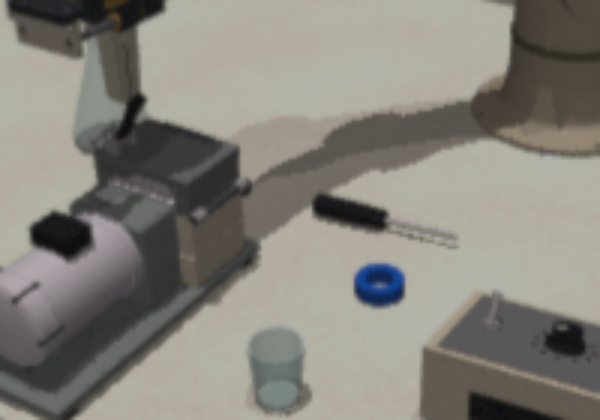

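The lever (crop 130,115) is leaning over, driven by the fingertip.

>>> {"name": "send_rows", "arguments": {"series": [{"x":0.015,"y":0,"z":0.012,"wx":0,"wy":0,"wz":0,"fingers":1},{"x":0.03,"y":0,"z":0.02,"wx":0,"wy":0,"wz":0,"fingers":1},{"x":0.045,"y":0,"z":0.032,"wx":0,"wy":0,"wz":0,"fingers":1},{"x":0.062,"y":0,"z":0.048,"wx":0,"wy":0,"wz":0,"fingers":1},{"x":0.075,"y":0,"z":0.065,"wx":0,"wy":0,"wz":0,"fingers":1}]}}

```text
time_s: 6.75
tcp_pos: [0.5613, -0.2104, 0.1957]
ee_rot: [[-0.012, 1.0, 0.003], [1.0, 0.012, -0.002], [-0.002, 0.003, -1.0]]
ft_force: [1.3, -1.9, 0.4]
grip_width: 0.0009
```

```bash
python3 lev.py .5 .4 .3 .2 .1 0
```

```text
t 6.75 p [ 0.5613 -0.2104  0.1957] f [ 1.35 -1.94  0.4 ] w 0.001
[ 0.561 -0.275  0.215] -> [-0.215 -0.003 -0.064] [ 0.007  0.004 -0.007]
[ 0.561 -0.213  0.197] -> [-0.01  -0.001 -0.003] [ 0.007  0.004 -0.007]
[ 0.561 -0.211  0.192] -> [-0.001 -0.001  0.011] [ 0.007  0.004 -0.007]
[ 0.561 -0.209  0.188] -> [ 0.005 -0.001  0.026] [ 0.007  0.004 -0.007]
[ 0.561 -0.207  0.183] -> [ 0.011 -0.001  0.041] [ 0.007  0.004 -0.007]
[ 0.561 -0.206  0.179] -> [ 0.014 -0.001  0.056] [ 0.007  0.004 -0.007]
[ 0.561 -0.206  0.174] -> [ 0.017 -0.001  0.072] [ 0.007  0.004 -0.007]
```

>>> {"name": "send_rows", "arguments": {"series": [{"x":0.008,"y":0,"z":0.015,"wx":0,"wy":0,"wz":0,"fingers":1},{"x":0.013,"y":0,"z":0.03,"wx":0,"wy":0,"wz":0,"fingers":1},{"x":0.016,"y":0,"z":0.045,"wx":0,"wy":0,"wz":0,"fingers":1},{"x":0.018,"y":0,"z":0.06,"wx":0,"wy":0,"wz":0,"fingers":1},{"x":0.018,"y":0,"z":0.072,"wx":0,"wy":0,"wz":0,"fingers":1}]}}

```text
time_s: 7.38
tcp_pos: [0.5614, -0.2048, 0.1738]
ee_rot: [[-0.012, 1.0, 0.004], [1.0, 0.012, -0.002], [-0.002, 0.004, -1.0]]
ft_force: [-1.2, 1.7, 11.7]
grip_width: 0.0005
```

```bash
python3 lev.py  0;python3 -c "
from h import *
snap('scene','s8')
cv2.imwrite('pics/c8.png',cv2.resize(cv2.imread('pics/s8.png')[130:270,200:400],None,fx=3,fy=3))"
```

```text
t 7.38 p [ 0.5614 -0.2048  0.1738] f [-1.16  1.67 11.65] w 0.0
[ 0.561 -0.275  0.215] -> [-0.234 -0.004 -0.137] [ 0.007  0.003 -0.007]
[ 0.561 -0.206  0.174] -> [-0.002 -0.001 -0.001] [ 0.007  0.003 -0.007]
```

View pics/c8.png

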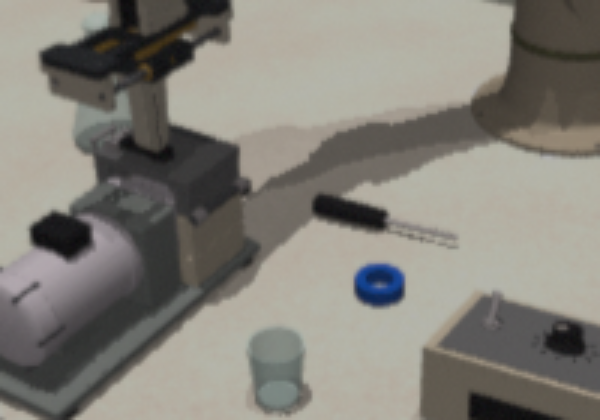

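>>> {"name": "send_rows", "arguments": {"series": [{"x":0,"y":0,"z":-0.1,"wx":0,"wy":0,"wz":0,"fingers":1},{"x":0.1,"y":-0.02,"z":-0.25,"wx":0,"wy":0,"wz":0,"fingers":1},{"x":0.28,"y":-0.06,"z":-0.3,"wx":0,"wy":0,"wz":0,"fingers":1},{"x":0.46,"y":-0.09,"z":-0.3,"wx":0,"wy":0,"wz":0,"fingers":1},{"x":0.65,"y":-0.12,"z":-0.3,"wx":0,"wy":0,"wz":0,"fingers":1}]}}

```text
time_s: 8.05
tcp_pos: [0.5226, -0.009, 0.2638]
ee_rot: [[-0.01, 1.0, 0.005], [1.0, 0.01, -0.002], [-0.002, 0.005, -1.0]]
ft_force: [0.4, -0.0, -0.1]
grip_width: 0.0002
```

```bash
python3 -c "
from h import *
plan([(.469,.2755,.25),(.469,.2755,.14)],.121)
snap('top','t9');snap('scene','s9')
cv2.imwrite('pics/c9.png',np.vstack([cv2.resize(cv2.imread('pics/s9.png')[130:270,200:400],None,fx=2,fy=2),cv2.resize(cv2.imread('pics/t9.png')[110:250,260:460],None,fx=2,fy=2)]))"
```

```text
t 8.05 p [ 0.5226 -0.009   0.2638] f [ 0.39 -0.04 -0.07] w 0.0
[0.469 0.276 0.25 ] -> [ 0.95  -0.169  0.043] [ 0.009  0.004 -0.221]
[0.469 0.276 0.14 ] -> [ 0.951 -0.171  0.41 ] [ 0.009  0.004 -0.221]
```

View pics/c9.png

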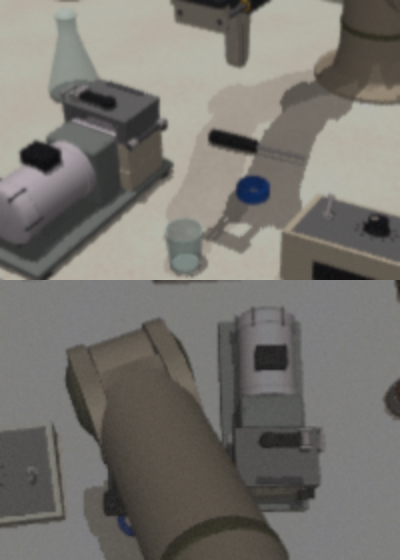

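The flip-top is shut and the lever lies flat (upper crop 100,95; lower crop 280,440). Next I go to the run switch.

>>> {"name": "send_rows", "arguments": {"series": [{"x":0.18,"y":-0.05,"z":0,"wx":0,"wy":0,"wz":-0.05,"fingers":1},{"x":0.37,"y":-0.09,"z":0,"wx":0,"wy":0,"wz":-0.1,"fingers":1},{"x":0.56,"y":-0.14,"z":0.01,"wx":0,"wy":0,"wz":-0.15,"fingers":1},{"x":0.75,"y":-0.17,"z":0.03,"wx":0,"wy":0,"wz":-0.22,"fingers":1},{"x":0.94,"y":-0.17,"z":0.04,"wx":0,"wy":0,"wz":-0.22,"fingers":1}]}}

```text
time_s: 8.78
tcp_pos: [0.4652, 0.2779, 0.2517]
ee_rot: [[-0.129, 0.992, 0.005], [0.992, 0.129, -0.0], [-0.001, 0.005, -1.0]]
ft_force: [1.6, 1.3, -0.5]
grip_width: 0.0006
```

```bash
python3 -c "
from h import *
plan([(.469,.2755,.25),(.469,.2755,.14),(.469,.2755,.105)],.121)"
```

```text
t 8.78 p [0.4652 0.2779 0.2517] f [ 1.62  1.29 -0.5 ] w 0.001
[0.469 0.276 0.25 ] -> [-0.009  0.011  0.006] [0.009 0.002 0.017]
[0.469 0.276 0.14 ] -> [-0.009  0.01   0.372] [0.009 0.002 0.017]
[0.469 0.276 0.105] -> [-0.009  0.009  0.489] [0.009 0.002 0.017]
```

>>> {"name": "send_rows", "arguments": {"series": [{"x":-0.009,"y":0.005,"z":0.17,"wx":0,"wy":0,"wz":0,"fingers":1},{"x":-0.009,"y":0.005,"z":0.33,"wx":0,"wy":0,"wz":0,"fingers":1},{"x":-0.009,"y":0.005,"z":0.42,"wx":0,"wy":0,"wz":0,"fingers":1},{"x":-0.009,"y":0.005,"z":0.48,"wx":0,"wy":0,"wz":0,"fingers":1},{"x":-0.009,"y":0.005,"z":0.495,"wx":0,"wy":0,"wz":0,"fingers":1}]}}

```text
time_s: 9.4
tcp_pos: [0.4677, 0.2745, 0.1019]
ee_rot: [[-0.129, 0.992, 0.003], [0.992, 0.129, -0.002], [-0.002, 0.003, -1.0]]
ft_force: [1.2, 0.0, -0.8]
grip_width: 0.0002
```

```bash
python3 -c "
from h import *
c=np.array([.527,.214]);a=.121
f=lambda x,z:tuple(c+np.array([x*np.cos(a)-.068*np.sin(a),x*np.sin(a)+.068*np.cos(a)]))+(z,)
plan([f(-.05,.103),f(-.036,.103),f(-.030,.102),f(-.025,.102),f(-.0215,.102)],.121)
snap('top','ta');snap('scene','sa')
cv2.imwrite('pics/ca.png',np.vstack([cv2.resize(cv2.imread('pics/sa.png')[190:300,320:480],None,fx=3,fy=3),cv2.resize(cv2.imread('pics/ta.png')[160:250,190:350],None,fx=3,fy=3)]))"
```

```text
t 9.4 p [0.4677 0.2745 0.1019] f [ 1.21  0.01 -0.8 ] w 0.0
[0.469 0.275 0.103] -> [ 0.003  0.005 -0.004] [0.006 0.004 0.017]
[0.483 0.277 0.103] -> [ 0.002  0.052 -0.003] [0.006 0.004 0.017]
[0.489 0.278 0.102] -> [ 0.002  0.072 -0.   ] [0.006 0.004 0.017]
[0.494 0.278 0.102] -> [ 0.002  0.089 -0.   ] [0.006 0.004 0.017]
[0.497 0.279 0.102] -> [ 0.002  0.1   -0.   ] [0.006 0.004 0.017]
```

View pics/ca.png

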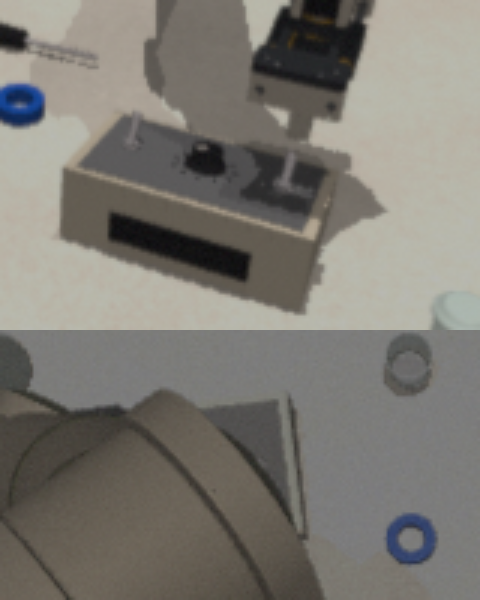

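Fingertips are straight in front of the run switch (crop 290,165). Pushing slowly away from the robot.

>>> {"name": "send_rows", "arguments": {"series": [{"x":0.002,"y":0.03,"z":0,"wx":0,"wy":0,"wz":0,"fingers":1},{"x":0.002,"y":0.05,"z":0,"wx":0,"wy":0,"wz":0,"fingers":1},{"x":0.002,"y":0.07,"z":0,"wx":0,"wy":0,"wz":0,"fingers":1},{"x":0.002,"y":0.085,"z":0,"wx":0,"wy":0,"wz":0,"fingers":1},{"x":0.002,"y":0.095,"z":0,"wx":0,"wy":0,"wz":0,"fingers":1}]}}

```text
time_s: 10.12
tcp_pos: [0.4931, 0.2788, 0.1039]
ee_rot: [[-0.13, 0.992, 0.0], [0.991, 0.13, -0.003], [-0.003, -0.0, -1.0]]
ft_force: [-18.3, -4.0, 26.9]
grip_width: 0.0006
```

```bash
python3 -c "
from h import *
plan([])
snap('scene','sb')
cv2.imwrite('pics/cb.png',cv2.resize(cv2.imread('pics/sb.png')[210:280,350:450],None,fx=6,fy=6))"
```

```text
t 10.12 p [0.4931 0.2788 0.1039] f [-18.29  -4.01  26.89] w 0.001
```

View pics/cb.png

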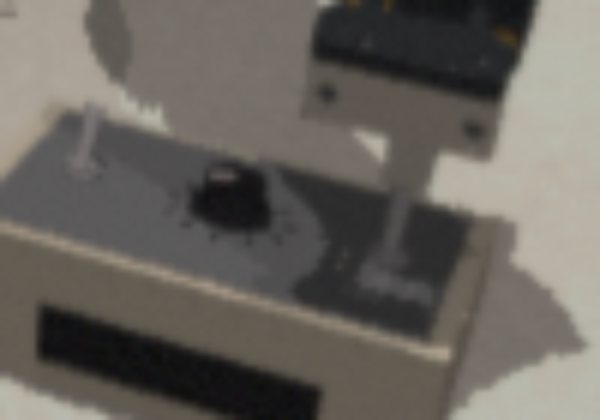

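>>> {"name": "send_rows", "arguments": {"series": [{"x":0,"y":-0.02,"z":-0.005,"wx":0,"wy":0,"wz":0,"fingers":1},{"x":0,"y":-0.05,"z":-0.01,"wx":0,"wy":0,"wz":0,"fingers":1},{"x":0,"y":-0.08,"z":-0.01,"wx":0,"wy":0,"wz":0,"fingers":1}]}}

```text
time_s: 10.55
tcp_pos: [0.4691, 0.2756, 0.1071]
ee_rot: [[-0.13, 0.992, 0.001], [0.992, 0.13, -0.003], [-0.003, 0.0, -1.0]]
ft_force: [-0.1, 0.1, 0.2]
grip_width: 0.0005
```

```bash
python3 -c "
from h import *
plan([])
s=snap('scene','sc')
cv2.imwrite('pics/cc.png',np.hstack([cv2.resize(cv2.imread('pics/%s.png'%k)[210:280,350:450],None,fx=4,fy=4) for k in('scene0','sc')]))
for f in('scene0','sc'):
    P=cloud(dict(np.load('/tmp/%s.npz'%f)));m=np.all((P>[.40,.07,.035])&(P<[.68,.34,.11]),-1);B=P[m]
    r=B[:,2]-B@[.2503,.0308,0]+.0750
    u=B[(r>.012)&(B[:,1]>.24)&(B[:,2]<.105)&(B[:,0]>.48)]; print(f,len(u),u.mean(0), u[u[:,2]>.085].mean(0))
    q=B[abs(r)<.006]; print(cv2.minAreaRect((q[:,:2]*1000).astype(np.float32)))
"
```

```text
t 10.55 p [0.4691 0.2756 0.1071] f [-0.12  0.07  0.16] w 0.0
scene0 30 [0.51239456 0.2819927  0.08537549] [0.51003986 0.28218163 0.0890285 ]
((528.3306884765625, 214.94427490234375), (145.06546020507812, 210.1771697998047), 6.348073959350586)
sc 46 [0.50355483 0.2806995  0.09160264] [0.49895728 0.28032329 0.09554767]
((528.99267578125, 214.85873413085938), (144.4103240966797, 210.88995361328125), 6.9921674728393555)
```

View pics/cc.png

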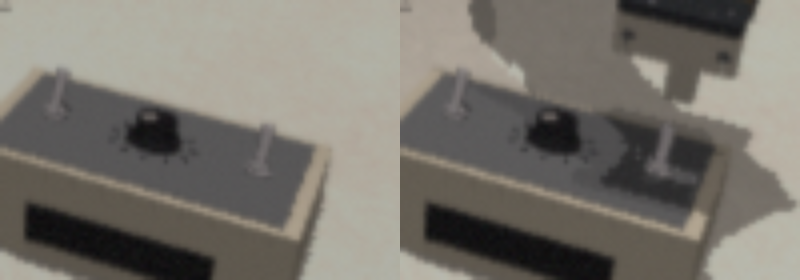

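>>> {"name": "send_rows", "arguments": {"series": [{"x":0,"y":-0.05,"z":-0.15,"wx":0,"wy":0,"wz":0,"fingers":1},{"x":0,"y":-0.05,"z":-0.3,"wx":0,"wy":0,"wz":0,"fingers":1},{"x":0,"y":-0.05,"z":-0.45,"wx":0,"wy":0,"wz":0,"fingers":1}]}}

```text
time_s: 10.98
tcp_pos: [0.4525, 0.2739, 0.2433]
ee_rot: [[-0.131, 0.991, -0.001], [0.991, 0.131, -0.004], [-0.004, -0.001, -1.0]]
ft_force: [0.7, -0.6, 0.1]
grip_width: 0.0005
```

```bash
python3 -c "
from h import *
plan([])
s=snap('scene','sd')
R=np.array(s['rotation']);rv=cv2.Rodrigues(R.T)[0];tv=-R.T@np.array(s['eye'])
def proj(p): return cv2.projectPoints(np.array([p]),rv,tv,np.array(s['mtx']),np.array(s['distortion']))[0].reshape(2)
c=np.array([.528,.2145]);a=.121
def bat(y,g):
    n=.2515; ang=-n-.3+g
    w=lambda x,z:np.r_[c+[x*np.cos(a)-y*np.sin(a),x*np.sin(a)+y*np.cos(a)],z]
    px,pz=-5e-3*np.sin(n),.064+.005*np.cos(n)
    return proj(w(px,pz)),proj(w(px+.028*np.sin(ang),pz+.028*np.cos(ang)))
for y in(.068,-.068):
  for g in(0,.3,.45,.6): b,t=bat(y,g);print(y,g,b.round(1),t.round(1),(t-b).round(1))
cv2.imwrite('pics/cd.png',np.hstack([cv2.resize(cv2.imread('pics/%s.png'%k)[215:270,395:435],None,fx=10,fy=10,interpolation=cv2.INTER_NEAREST) for k in('scene0','sd')]))
"
```

```text
t 10.97 p [0.4525 0.2739 0.2433] f [ 0.7  -0.63  0.14] w 0.0
0.068 0 [414.2 250.9] [416.8 240.2] [  2.6 -10.7]
0.068 0.3 [414.2 250.9] [416.3 240.9] [  2.1 -10. ]
0.068 0.45 [414.2 250.9] [416.  241.6] [ 1.8 -9.3]
0.068 0.6 [414.2 250.9] [415.7 242.6] [ 1.4 -8.3]
-0.068 0 [362.9 236.8] [365.3 226.6] [  2.4 -10.2]
-0.068 0.3 [362.9 236.8] [364.4 227.2] [ 1.5 -9.6]
-0.068 0.45 [362.9 236.8] [363.9 227.8] [ 1. -9.]
-0.068 0.6 [362.9 236.8] [363.4 228.7] [ 0.5 -8.1]
```

View pics/cd.png

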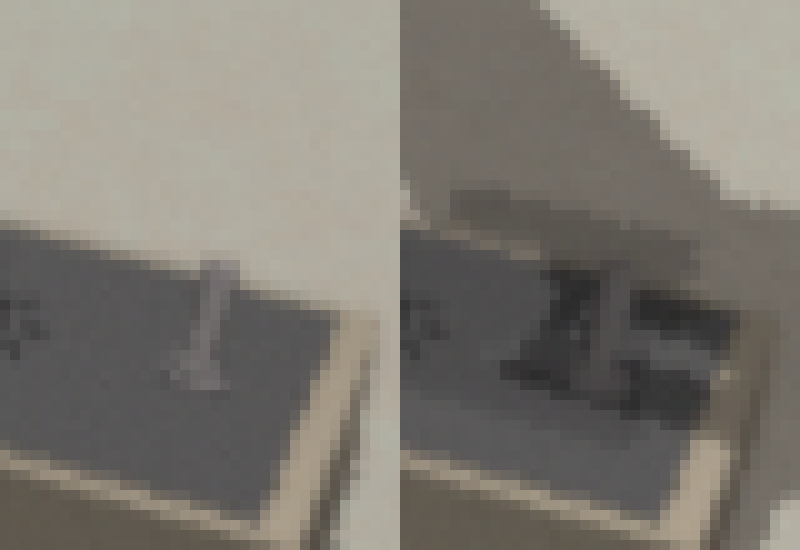

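```bash
python3 -c "
from h import *
for f in('scene0','sd'):
    P=cloud(dict(np.load('/tmp/%s.npz'%f)))
    for r in range(238,254): print(f,r,' '.join('%d,%d,%d'%tuple(np.nan_to_num(P[r,c]*1000)) for c in range(411,420)))
"
```

```text
scene0 238 382,235,-2 382,238,0 380,240,-1 378,243,-1 378,245,0 374,247,-2 374,250,-1 373,253,-1 372,255,0
scene0 239 388,237,-1 387,239,0 384,242,-2 380,244,-3 380,246,-2 378,249,-3 381,252,0 373,254,-4 373,256,-3
scene0 240 391,238,-2 391,241,-1 390,243,-1 388,246,-1 388,249,0 387,251,0 380,253,-3 383,256,0 379,258,-2
scene0 241 455,254,45 454,256,45 395,245,0 393,248,0 390,250,-1 508,279,92 507,281,93 504,283,92 387,260,0
scene0 242 467,257,51 461,259,48 463,262,50 458,263,47 511,278,91 509,280,90 509,282,91 506,284,90 390,261,0
scene0 243 471,259,51 468,261,49 466,263,50 465,265,49 507,277,85 511,281,89 512,283,90 509,285,89 452,275,45
scene0 244 477,261,52 475,263,52 473,265,51 471,267,51 511,279,85 512,281,86 511,284,87 508,285,85 461,278,48
scene0 245 480,262,52 481,265,54 477,266,52 513,277,82 514,280,84 515,282,86 512,284,85 470,277,51 466,279,50
scene0 246 489,264,56 486,266,55 483,268,53 514,278,80 517,281,83 513,282,81 513,285,82 475,279,52 471,281,50
scene0 247 493,266,56 493,268,57 489,270,55 515,279,78 514,281,78 517,284,82 512,285,78 479,281,53 480,283,54
scene0 248 4
[... 1633 characters left out ...]
16,279,78 519,282,82 515,283,80 480,278,53 479,280,52 477,282,52
sd 248 498,267,57 497,270,57 495,272,57 517,279,76 518,282,78 517,284,79 488,280,56 486,282,55 484,284,54
sd 249 507,270,61 504,272,60 500,273,58 520,280,76 516,282,74 517,285,75 495,282,58 494,285,59 488,286,55
sd 250 510,271,61 508,273,60 516,278,68 521,281,74 520,283,74 518,285,73 498,283,58 497,286,58 493,287,56
sd 251 520,274,66 521,277,68 521,279,69 521,281,70 520,284,71 516,285,68 505,285,60 503,287,60 502,290,60
sd 252 524,275,66 525,278,69 526,281,71 522,282,68 523,285,70 520,287,69 516,288,66 507,289,60 508,291,62
sd 253 526,276,65 528,279,68 528,282,69 528,284,70 526,286,69 525,288,70 519,289,66 515,291,64 512,293,62
```

>>> {"name": "send_rows", "arguments": {"series": [{"x":-0.2,"y":0,"z":0,"wx":0,"wy":0,"wz":0,"fingers":1},{"x":-0.4,"y":0,"z":0,"wx":0,"wy":0,"wz":0,"fingers":1},{"x":-0.6,"y":0,"z":0,"wx":0,"wy":0,"wz":0,"fingers":1}]}}

```text
time_s: 11.4
tcp_pos: [0.4778, 0.0955, 0.2487]
ee_rot: [[-0.132, 0.991, 0.006], [0.991, 0.132, -0.001], [-0.001, 0.006, -1.0]]
ft_force: [1.3, 0.0, 0.2]
grip_width: 0.0003
```

```bash
python3 -c "
from h import *
plan([])
s=snap('top','te');s=snap('scene','se')
cv2.imwrite('pics/ce.png',np.vstack([np.hstack([cv2.resize(cv2.imread('pics/%s.png'%k)[190:230,222:272],None,fx=8,fy=8,interpolation=cv2.INTER_NEAREST) for k in('top0','te')]),np.hstack([cv2.resize(cv2.imread('pics/%s.png'%k)[225:260,390:440],None,fx=8,fy=8,interpolation=cv2.INTER_NEAREST) for k in('scene0','se')])]))
"
```

```text
t 11.4 p [0.4778 0.0955 0.2487] f [1.3  0.04 0.22] w 0.0
```

View pics/ce.png

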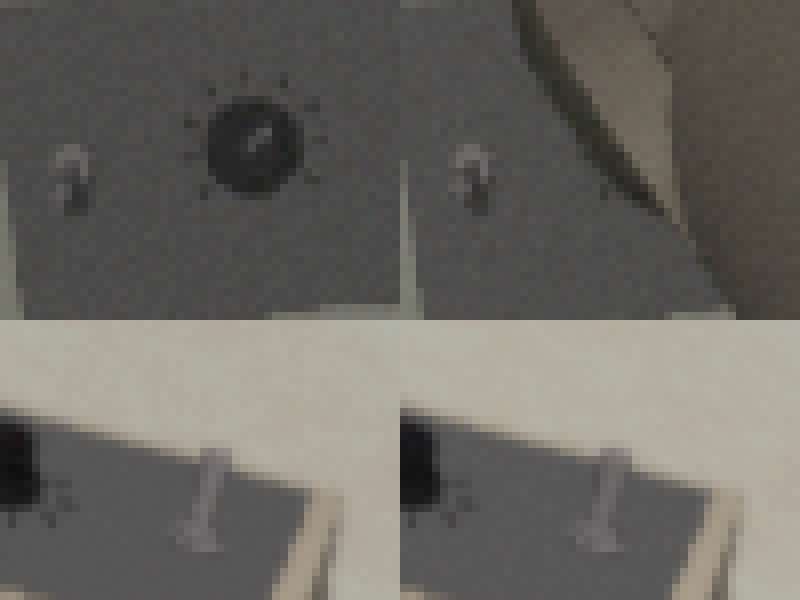

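```bash
python3 -c "
from h import *
for f in('sb','se'):
    P=cloud(dict(np.load('/tmp/%s.npz'%f)))
    for r in range(230,254): print(f,r,' '.join('%d,%d,%d'%tuple(np.nan_to_num(P[r,c]*1000)) for c in range(412,424)))
cv2.imwrite('pics/cf.png',np.hstack([cv2.resize(cv2.imread('pics/%s.png'%k)[205:265,395:435],None,fx=9,fy=9,interpolation=cv2.INTER_NEAREST) for k in('sa','sb')]))
"
```

```text
sb 230 579,282,175 580,284,176 583,287,180 579,289,178 580,291,179 579,293,179 579,295,180 578,297,180 578,299,181 575,301,180 578,303,183 578,306,184
sb 231 583,283,175 579,285,173 580,287,175 579,289,175 578,291,175 579,293,176 580,296,179 576,297,176 580,300,180 578,302,179 577,304,179 579,306,181
sb 232 578,283,169 580,285,171 582,288,174 581,290,174 577,291,171 579,294,174 578,296,174 578,298,175 579,300,176 580,302,178 576,304,176 576,306,177
sb 233 358,230,-2 357,232,-1 354,234,-3 578,289,169 580,292,171 579,294,171 582,297,174 577,298,172 578,300,173 577,302,173 577,304,174 578,307,176
sb 234 366,232,0 363,234,0 356,235,-4 511,274,115 512,277,116 509,279,115 511,281,118 577,298,169 580,301,172 576,303,170 577,305,172 578,307,173
sb 235 367,233,-2 369,236,0 510,272,110 511,275,112 511,277,112 511,280,114 509,282,113 510,284,115 508,286,114 511,289,118 495,288,106 576,307,169
sb 236 373,235,-1 373,238,0 511,273,107 512,275,110 511,278,110 512,280,111 511,282,112 511,285,113 506,286,110 509,289,113 489,287,99 355,262,-2
sb 237 378,236,-1 375,239,-1 512,273,106 513,276,107 512,27
[... 4890 characters left out ...]
93,55
se 249 501,271,57 500,273,58 519,280,74 516,282,74 517,285,75 493,282,57 490,284,55 489,286,56 488,288,56 487,290,56 485,293,55 481,294,53
se 250 506,273,59 516,278,68 519,281,72 522,284,75 517,285,73 499,284,59 499,286,60 497,288,59 492,290,56 492,292,57 488,294,55 489,296,57
se 251 520,276,67 522,279,70 522,282,71 521,284,71 517,286,69 503,285,59 504,288,61 501,289,59 499,292,59 498,294,59 497,296,59 493,298,57
se 252 525,278,69 521,280,66 524,283,69 522,285,69 523,287,71 517,288,67 509,289,61 504,291,59 502,293,58 505,296,61 501,297,59 501,300,61
se 253 526,279,66 527,281,68 529,284,71 529,287,72 525,288,69 520,289,66 514,291,63 511,292,61 510,295,61 509,297,62 507,299,61 506,301,62
```

View pics/cf.png

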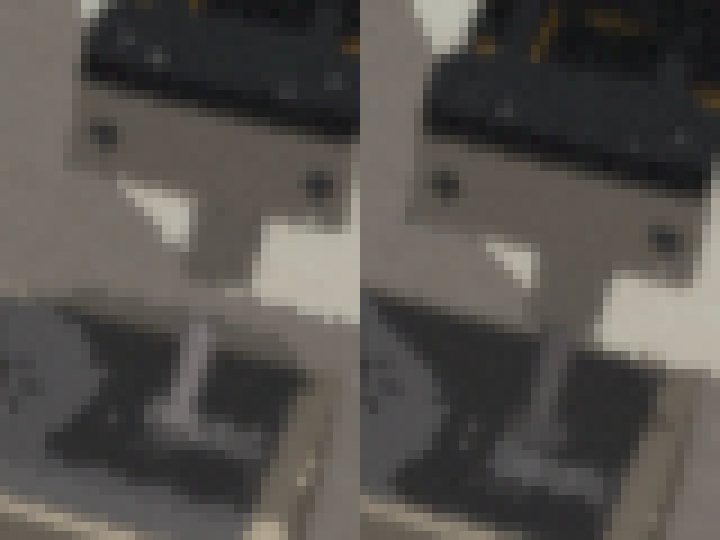

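```bash
cat > sw.py <<'E'
from h import *
import sys
c=np.array([.527,.214]);a=.121
f=lambda x,z:tuple(c+np.array([x*np.cos(a)-.068*np.sin(a),x*np.sin(a)+.068*np.cos(a)]))+(z,)
v=list(map(float,sys.argv[1:]));plan([f(v[i],v[i+1]) for i in range(0,len(v),2)],.121)
E
python3 sw.py -.055 .25 -.055 .14
```

```text
t 11.5 p [0.478  0.0902 0.248 ] f [0.04 0.2  0.4 ] w 0.0
[0.464 0.275 0.25 ] -> [ 0.617  0.029 -0.009] [0.007 0.009 0.003]
[0.464 0.275 0.14 ] -> [0.618 0.028 0.357] [0.007 0.009 0.003]
```

>>> {"name": "send_rows", "arguments": {"series": [{"x":0.2,"y":0.01,"z":0,"wx":0,"wy":0,"wz":0,"fingers":1},{"x":0.4,"y":0.02,"z":0,"wx":0,"wy":0,"wz":0,"fingers":1},{"x":0.617,"y":0.028,"z":0.02,"wx":0,"wy":0,"wz":0,"fingers":1},{"x":0.617,"y":0.028,"z":0.2,"wx":0,"wy":0,"wz":0,"fingers":1},{"x":0.617,"y":0.028,"z":0.36,"wx":0,"wy":0,"wz":0,"fingers":1}]}}

```text
time_s: 12.12
tcp_pos: [0.4635, 0.2764, 0.1378]
ee_rot: [[-0.124, 0.992, 0.004], [0.992, 0.124, -0.003], [-0.003, 0.004, -1.0]]
ft_force: [0.5, -0.7, -0.1]
grip_width: 0.0005
```

```bash
python3 sw.py -.05 .093 -.036 .093 -.030 .093 -.025 .093 -.02 .093
```

```text
t 12.12 p [0.4635 0.2764 0.1378] f [ 0.5  -0.71 -0.13] w 0.0
[0.469 0.275 0.093] -> [-0.005  0.018  0.149] [0.008 0.007 0.008]
[0.483 0.277 0.093] -> [-0.005  0.064  0.15 ] [0.008 0.007 0.008]
[0.489 0.278 0.093] -> [-0.005  0.084  0.15 ] [0.008 0.007 0.008]
[0.494 0.278 0.093] -> [-0.005  0.101  0.15 ] [0.008 0.007 0.008]
[0.499 0.279 0.093] -> [-0.005  0.118  0.15 ] [0.008 0.007 0.008]
```

>>> {"name": "send_rows", "arguments": {"series": [{"x":-0.005,"y":0.0,"z":0.1,"wx":0,"wy":0,"wz":0,"fingers":1},{"x":-0.005,"y":0.01,"z":0.152,"wx":0,"wy":0,"wz":0,"fingers":1},{"x":-0.005,"y":0.04,"z":0.152,"wx":0,"wy":0,"wz":0,"fingers":1},{"x":-0.005,"y":0.06,"z":0.152,"wx":0,"wy":0,"wz":0,"fingers":1},{"x":-0.005,"y":0.074,"z":0.152,"wx":0,"wy":0,"wz":0,"fingers":1}]}}

```text
time_s: 12.75
tcp_pos: [0.4871, 0.2778, 0.0934]
ee_rot: [[-0.124, 0.992, 0.006], [0.992, 0.124, -0.002], [-0.002, 0.006, -1.0]]
ft_force: [-1.6, 0.1, 1.6]
grip_width: 0.0004
```

```bash
python3 sw.py  -.030 .093 -.025 .093 -.02 .093; python3 -c "
from h import *
s=snap('scene','sg')
cv2.imwrite('pics/cg.png',cv2.resize(s['pixels'][205:265,395:435,::-1],None,fx=9,fy=9,interpolation=cv2.INTER_NEAREST))
P=cloud(s)
for r in range(238,252): print(r,' '.join('%d,%d,%d'%tuple(np.nan_to_num(P[r,c]*1000)) for c in range(412,420)))"
```

```text
t 12.75 p [0.4871 0.2778 0.0934] f [-1.62  0.08  1.57] w 0.0
[0.489 0.278 0.093] -> [-0.     0.006  0.001] [0.012 0.005 0.006]
[0.494 0.278 0.093] -> [-0.001  0.023  0.002] [0.012 0.005 0.006]
[0.499 0.279 0.093] -> [-0.001  0.04   0.002] [0.012 0.005 0.006]
238 381,238,-2 376,239,-5 505,272,97 504,274,97 506,277,100 504,279,99 503,281,99 501,283,99
239 383,239,-3 386,242,0 503,272,93 505,275,95 503,277,94 504,280,96 503,282,97 505,285,99
240 389,241,-2 390,244,0 502,272,88 503,275,90 504,278,92 504,280,93 503,282,94 504,285,95
241 452,256,43 503,271,85 504,273,87 509,277,92 509,279,93 507,281,93 501,282,89 499,284,89
242 464,259,49 499,270,79 502,273,83 512,278,91 512,280,92 511,283,92 508,284,91 503,286,88
243 470,261,51 466,263,49 462,265,47 512,279,89 512,281,89 511,283,90 508,285,88 501,286,84
244 472,262,50 471,265,50 470,267,50 514,279,87 514,282,88 512,284,88 462,275,48 462,278,49
245 479,264,52 477,266,52 512,277,82 515,280,85 514,282,85 512,284,85 469,277,51 468,280,51
246 486,266,55 483,268,54 514,278,80 516,281,82 516,283,84 513,285,83 474,279,51 473,281,52
247 492,268,56 490,270,56 517,279,79 517,281,80 514,283,79 483,279,55 481,281,54 478,283,53
248 498,270,58 497,272,59 518,280,77 520,282,80 518,284,79 488,280,55 487,283,56 484,284,55
249 502,271,59 498,273,57 518,280,74 520,283,77 516,284,75 493,282,56 493,284,58 490,286,56
250 510,274,62 514,277,66 519,281,72 519,283,73 517,285,72 498,283,57 496,286,57 494,287,56
251 522,277,69 521,279,69 522,282,71 523,284,73 517,286,69 504,285,59 503,287,60 499,289,57
```

View pics/cg.png

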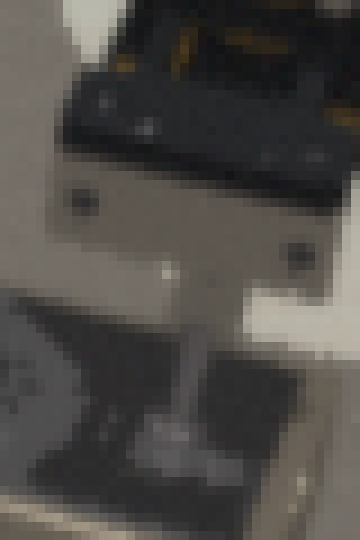

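>>> {"name": "send_rows", "arguments": {"series": [{"x":0,"y":0.008,"z":0.002,"wx":0,"wy":0,"wz":0,"fingers":1},{"x":0,"y":0.014,"z":0.002,"wx":0,"wy":0,"wz":0,"fingers":1}]}}

```text
time_s: 13.05
tcp_pos: [0.4914, 0.2781, 0.0931]
ee_rot: [[-0.123, 0.992, 0.006], [0.992, 0.123, -0.002], [-0.002, 0.006, -1.0]]
ft_force: [-1.0, -0.1, 1.6]
grip_width: 0.0005
```

```bash
python3 sw.py  -.025 .093 -.02 .093; python3 -c "
from h import *
s=snap('scene','sh')
P=cloud(s)
for r in range(238,252): print(r,' '.join('%d,%d,%d'%tuple(np.nan_to_num(P[r,c]*1000)) for c in range(412,420)))"
```

```text
t 13.05 p [0.4914 0.2781 0.0931] f [-1.03 -0.14  1.56] w 0.0
[0.494 0.278 0.093] -> [0.    0.009 0.   ] [0.012 0.005 0.005]
[0.499 0.279 0.093] -> [0.    0.025 0.   ] [0.012 0.005 0.005]
238 383,238,0 381,240,-1 510,273,101 512,276,103 508,278,102 509,280,103 508,283,104 508,285,105
239 388,240,0 509,271,96 510,274,98 508,276,98 510,279,100 509,281,100 508,283,101 508,285,101
240 392,241,0 510,272,94 507,274,93 507,276,94 506,278,94 508,281,97 508,283,98 508,286,98
241 452,256,44 511,272,92 509,274,91 508,277,91 511,280,95 508,282,94 507,284,94 506,286,94
242 461,258,47 509,272,87 510,275,89 514,278,93 517,281,96 514,283,95 507,284,91 507,287,92
243 467,260,49 508,273,83 514,277,89 517,279,92 518,282,94 514,284,92 507,285,87 508,287,89
244 474,263,52 472,265,51 517,277,88 517,280,90 515,282,89 515,284,90 506,285,83 508,288,87
245 476,264,50 481,267,55 515,278,84 520,281,89 516,283,86 515,285,87 468,277,50 500,286,77
246 486,266,55 485,269,55 520,279,84 516,281,83 520,284,87 518,286,87 474,279,52 472,281,51
247 492,268,56 489,270,55 517,279,79 521,282,84 518,284,82 478,278,51 482,281,55 479,283,54
248 497,270,57 495,272,57 520,280,79 518,282,78 519,285,80 486,280,54 484,282,53 485,285,55
249 503,272,60 502,274,60 518,280,74 519,283,75 519,285,77 492,282,56 489,284,54 490,286,56
250 510,274,62 516,278,68 519,281,72 522,284,75 502,282,60 499,284,58 496,285,57 497,288,59
251 523,277,70 523,280,71 523,282,72 520,284,70 515,285,67 505,285,61 503,287,60 501,289,59
```

>>> {"name": "send_rows", "arguments": {"series": [{"x":0,"y":0.01,"z":0,"wx":0,"wy":0,"wz":0,"fingers":1},{"x":0,"y":0.018,"z":0,"wx":0,"wy":0,"wz":0,"fingers":1},{"x":0,"y":0.025,"z":0,"wx":0,"wy":0,"wz":0,"fingers":1}]}}

```text
time_s: 13.48
tcp_pos: [0.4993, 0.2791, 0.093]
ee_rot: [[-0.123, 0.992, 0.006], [0.992, 0.123, -0.002], [-0.002, 0.006, -1.0]]
ft_force: [-4.6, 0.0, 1.8]
grip_width: 0.0006
```

```bash
python3 sw.py  -.025 .093 -.02 .093; python3 -c "
from h import *
s=snap('scene','si')
P=cloud(s)
for r in range(238,252): print(r,' '.join('%d,%d,%d'%tuple(np.nan_to_num(P[r,c]*1000)) for c in range(412,420)))"
```

```text
t 13.47 p [0.4993 0.2791 0.093 ] f [-4.61  0.    1.82] w 0.001
[0.494 0.278 0.093] -> [ 0.    -0.018 -0.   ] [0.012 0.005 0.005]
[0.499 0.279 0.093] -> [ 0.    -0.001 -0.   ] [0.012 0.005 0.005]
238 380,237,-2 516,272,105 589,292,163 584,293,160 585,295,161 585,297,163 585,300,164 584,301,163
239 386,239,-1 516,273,102 517,275,103 515,277,103 516,280,104 516,282,106 583,300,159 584,302,161
240 391,241,-1 516,273,99 517,276,101 517,278,102 516,280,102 516,283,103 516,285,104 514,287,103
241 453,256,44 516,274,95 515,276,96 514,278,96 518,281,100 519,284,102 516,286,101 517,288,102
242 461,258,47 518,275,94 517,277,95 515,279,94 516,281,96 517,284,97 517,286,98 516,289,99
243 518,273,90 517,275,91 515,277,90 520,280,95 516,282,93 516,284,94 515,286,94 516,289,96
244 516,273,86 517,275,87 523,279,93 522,281,94 522,284,95 519,285,93 515,287,91 516,289,93
245 513,272,80 515,275,83 523,279,91 521,281,89 523,284,92 521,286,92 513,287,86 515,290,89
246 485,266,54 486,269,56 523,280,87 524,282,89 522,284,89 519,286,88 514,288,84 513,290,84
247 494,268,58 490,270,56 523,280,84 525,283,87 522,285,85 481,278,53 477,280,51 508,289,77
248 497,270,57 496,272,57 523,281,82 524,283,83 522,285,82 488,280,56 486,282,55 483,284,54
249 501,271,57 501,274,59 522,281,77 525,284,81 520,285,77 492,282,55 491,284,56 490,286,57
250 507,273,60 515,277,67 524,282,76 522,284,75 500,281,58 499,284,58 496,286,57 498,288,60
251 520,276,67 520,279,68 521,282,70 523,284,73 520,286,71 506,286,61 503,287,60 500,289,58
```

>>> {"name": "send_rows", "arguments": {"series": [{"x":0,"y":0.005,"z":0,"wx":0,"wy":0,"wz":0,"fingers":1},{"x":0,"y":0.007,"z":0,"wx":0,"wy":0,"wz":0,"fingers":1}]}}

```text
time_s: 13.78
tcp_pos: [0.4995, 0.2792, 0.0928]
ee_rot: [[-0.124, 0.992, 0.003], [0.992, 0.124, -0.003], [-0.004, 0.003, -1.0]]
ft_force: [-8.8, -0.5, 7.1]
grip_width: 0.0008
```

```bash
python3 sw.py
```

```text
t 13.78 p [0.4995 0.2792 0.0928] f [-8.85 -0.49  7.07] w 0.001
```

>>> {"name": "send_rows", "arguments": {"series": [{"x":0,"y":-0.03,"z":0,"wx":0,"wy":0,"wz":0,"fingers":1},{"x":0,"y":-0.08,"z":-0.02,"wx":0,"wy":0,"wz":0,"fingers":1},{"x":0,"y":-0.13,"z":-0.2,"wx":0,"wy":0,"wz":0,"fingers":1},{"x":0,"y":-0.13,"z":-0.4,"wx":0,"wy":0,"wz":0,"fingers":1}]}}

```text
time_s: 14.28
tcp_pos: [0.4581, 0.2743, 0.2136]
ee_rot: [[-0.126, 0.992, 0.001], [0.992, 0.126, -0.005], [-0.005, 0.001, -1.0]]
ft_force: [1.7, 0.1, -0.5]
grip_width: 0.0003
```

>>> {"name": "send_rows", "arguments": {"series": [{"x":-0.2,"y":0,"z":-0.1,"wx":0,"wy":0,"wz":0,"fingers":1},{"x":-0.4,"y":0,"z":-0.1,"wx":0,"wy":0,"wz":0,"fingers":1},{"x":-0.6,"y":0,"z":-0.1,"wx":0,"wy":0,"wz":0,"fingers":1},{"x":-0.8,"y":0,"z":-0.1,"wx":0,"wy":0,"wz":0,"fingers":1}]}}

```text
time_s: 14.78
tcp_pos: [0.4878, 0.0344, 0.2454]
ee_rot: [[-0.126, 0.992, 0.003], [0.992, 0.126, -0.005], [-0.006, 0.002, -1.0]]
ft_force: [0.6, 0.5, -0.6]
grip_width: 0.0003
```

```bash
python3 -c "
from h import *
plan([])
t=snap('top','tj');s=snap('scene','sj')
cv2.imwrite('pics/cj.png',np.vstack([np.hstack([cv2.resize(cv2.imread('pics/%s.png'%k)[190:230,222:272],None,fx=8,fy=8,interpolation=cv2.INTER_NEAREST) for k in('top0','tj')]),np.hstack([cv2.resize(cv2.imread('pics/%s.png'%k)[225:260,390:440],None,fx=8,fy=8,interpolation=cv2.INTER_NEAREST) for k in('scene0','sj')])]))
P=cloud(s)
for r in range(240,253): print(r,' '.join('%d,%d,%d'%tuple(np.nan_to_num(P[r,c]*1000)) for c in range(412,419)))
for f in('top0','tj'):
  P=cloud(dict(np.load('/tmp/%s.npz'%f)))
  for r in range(206,218): print(f,r,' '.join('%d,%d,%d'%tuple(np.nan_to_num(P[r,c]*1000)) for c in range(228,235)))
"
```

```text
t 14.78 p [0.4878 0.0344 0.2454] f [ 0.61  0.45 -0.57] w 0.0
240 393,241,0 388,243,-2 388,246,-1 386,248,-1 386,251,0 381,253,-3 379,255,-3
241 453,256,44 397,246,1 395,248,0 393,250,0 390,253,0 385,254,-3 386,257,-1
242 463,259,49 461,261,48 454,262,44 452,264,43 449,266,42 391,256,-1 393,259,0
243 468,261,50 467,263,50 465,265,49 520,280,95 520,283,96 452,270,43 453,273,44
244 473,262,51 476,266,55 523,279,93 524,282,95 522,284,94 521,286,95 464,276,50
245 480,264,53 477,266,51 523,279,90 525,282,93 525,285,94 519,286,90 471,278,52
246 487,267,56 485,269,55 522,280,87 526,283,91 524,285,90 519,286,87 474,279,52
247 494,269,58 491,270,56 524,280,85 522,283,85 523,285,86 480,278,52 481,281,54
248 496,269,57 498,273,59 523,281,81 524,283,83 522,285,82 486,280,54 483,282,53
249 503,272,59 502,274,59 523,281,78 524,284,80 521,286,79 494,282,58 491,284,56
250 511,274,63 518,278,70 524,282,76 522,284,75 503,282,61 499,284,59 499,286,60
251 522,277,69 522,279,70 523,282,72 522,284,72 516,285,68 505,285,60 502,287,59
252 524,278,68 526,281,70 526,283,71 525,285,72 523,287,71 516,288,66 509,
[... 1337 characters left out ...]
275,78 520,274,66 520,271,68
tj 210 512,283,94 513,281,90 512,277,94 515,277,80 516,276,73 516,272,75 516,270,71
tj 211 515,291,61 513,285,71 514,283,68 513,279,71 514,277,67 515,275,63 514,271,66
tj 212 512,290,62 510,285,70 511,283,65 511,280,65 511,276,69 511,274,67 511,272,64
tj 213 509,290,62 508,285,68 508,283,65 508,279,69 509,278,60 508,274,65 509,272,61
tj 214 505,289,65 505,286,65 506,284,62 505,281,63 506,278,62 506,275,62 506,273,58
tj 215 501,288,69 502,286,63 503,284,62 503,281,61 503,278,60 503,275,62 502,272,62
tj 216 499,290,62 499,286,63 500,285,57 500,281,60 500,278,59 499,274,63 500,272,59
tj 217 497,290,59 497,288,57 496,283,63 496,280,63 497,278,58 496,274,63 497,272,61
```

View pics/cj.png

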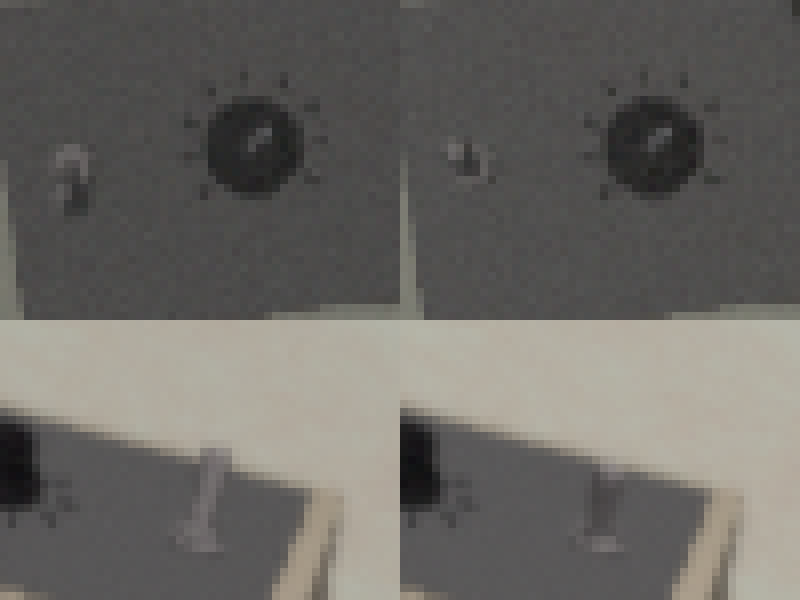

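View pics/sj.png

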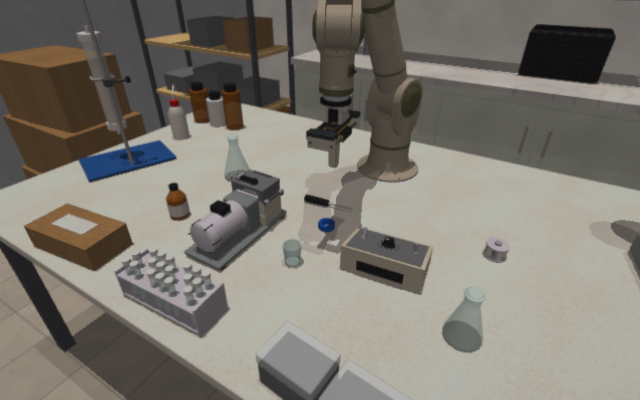

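```bash
python3 sw.py -.05 .2 -.05 .105
```

```text
t 14.88 p [0.4878 0.0294 0.2446] f [ 0.15  0.45 -0.72] w 0.0
[0.469 0.275 0.2  ] -> [0.823 0.034 0.142] [-0.     0.016 -0.009]
[0.469 0.275 0.105] -> [0.826 0.034 0.459] [-0.     0.016 -0.009]
```

>>> {"name": "send_rows", "arguments": {"series": [{"x":0.2,"y":0.01,"z":0,"wx":0,"wy":0,"wz":0,"fingers":1},{"x":0.4,"y":0.02,"z":0,"wx":0,"wy":0.01,"wz":0,"fingers":1},{"x":0.6,"y":0.025,"z":0,"wx":0,"wy":0.01,"wz":0,"fingers":1},{"x":0.82,"y":0.034,"z":0.1,"wx":0,"wy":0.015,"wz":0,"fingers":1},{"x":0.824,"y":0.034,"z":0.25,"wx":0,"wy":0.015,"wz":0,"fingers":1}]}}

```text
time_s: 15.5
tcp_pos: [0.4685, 0.2816, 0.1687]
ee_rot: [[-0.122, 0.993, 0.004], [0.993, 0.122, 0.005], [0.004, 0.005, -1.0]]
ft_force: [1.1, -0.6, -1.2]
grip_width: 0.0001
```

```bash
python3 sw.py -.04 .101 -.023 .101 -.018 .101 -.015 .101
```

```text
t 15.5 p [0.4685 0.2816 0.1687] f [ 1.14 -0.58 -1.2 ] w 0.0
[0.479 0.277 0.101] -> [-0.022  0.032  0.226] [ 0.009 -0.008  0.002]
[0.496 0.279 0.101] -> [-0.022  0.089  0.226] [ 0.009 -0.008  0.002]
[0.501 0.279 0.101] -> [-0.022  0.105  0.226] [ 0.009 -0.008  0.002]
[0.504 0.28  0.101] -> [-0.022  0.115  0.226] [ 0.009 -0.008  0.002]
```

>>> {"name": "send_rows", "arguments": {"series": [{"x":-0.022,"y":0.0,"z":0.12,"wx":0,"wy":0,"wz":0,"fingers":1},{"x":-0.022,"y":0.01,"z":0.226,"wx":0,"wy":0,"wz":0,"fingers":1},{"x":-0.022,"y":0.06,"z":0.226,"wx":0,"wy":0,"wz":0,"fingers":1},{"x":-0.022,"y":0.09,"z":0.226,"wx":0,"wy":0,"wz":0,"fingers":1},{"x":-0.022,"y":0.1,"z":0.226,"wx":0,"wy":0,"wz":0,"fingers":1}]}}

```text
time_s: 16.12
tcp_pos: [0.5001, 0.2795, 0.1023]
ee_rot: [[-0.121, 0.993, 0.005], [0.993, 0.121, 0.006], [0.005, 0.006, -1.0]]
ft_force: [-5.4, 0.5, 2.3]
grip_width: 0.0004
```

>>> {"name": "send_rows", "arguments": {"series": [{"x":0,"y":0.007,"z":0,"wx":0,"wy":0,"wz":0,"fingers":1},{"x":0,"y":0.012,"z":0,"wx":0,"wy":0,"wz":0,"fingers":1}]}}

```text
time_s: 16.38
tcp_pos: [0.5025, 0.2796, 0.1028]
ee_rot: [[-0.121, 0.993, 0.004], [0.993, 0.121, 0.005], [0.005, 0.004, -1.0]]
ft_force: [-7.5, 0.4, 0.2]
grip_width: 0.0006
```

```bash
python3 sw.py -.018 .101 -.015 .101 -.012 .101
```

```text
t 16.38 p [0.5025 0.2796 0.1028] f [-7.46  0.39  0.16] w 0.001
[0.501 0.279 0.101] -> [-0.    -0.005  0.006] [ 0.009 -0.01   0.   ]
[0.504 0.28  0.101] -> [-0.     0.005  0.006] [ 0.009 -0.01   0.   ]
[0.507 0.28  0.101] -> [-0.     0.015  0.006] [ 0.009 -0.01   0.   ]
```

>>> {"name": "send_rows", "arguments": {"series": [{"x":0,"y":-0.03,"z":-0.01,"wx":0,"wy":0,"wz":0,"fingers":1},{"x":0,"y":-0.08,"z":-0.05,"wx":0,"wy":0,"wz":0,"fingers":1},{"x":0,"y":-0.13,"z":-0.2,"wx":0,"wy":0,"wz":0,"fingers":1},{"x":0,"y":-0.13,"z":-0.4,"wx":0,"wy":0,"wz":0,"fingers":1}]}}

```text
time_s: 16.88
tcp_pos: [0.4609, 0.2738, 0.224]
ee_rot: [[-0.123, 0.992, 0.002], [0.992, 0.123, 0.004], [0.004, 0.002, -1.0]]
ft_force: [1.0, 0.7, 0.1]
grip_width: 0.0004
```

>>> {"name": "send_rows", "arguments": {"series": [{"x":-0.2,"y":0,"z":-0.1,"wx":0,"wy":0,"wz":0,"fingers":1},{"x":-0.4,"y":0,"z":-0.1,"wx":0,"wy":0,"wz":0,"fingers":1},{"x":-0.6,"y":0,"z":-0.1,"wx":0,"wy":0,"wz":0,"fingers":1},{"x":-0.8,"y":0,"z":-0.1,"wx":0,"wy":0,"wz":0,"fingers":1}]}}

```text
time_s: 17.38
tcp_pos: [0.4897, 0.0336, 0.2544]
ee_rot: [[-0.123, 0.992, 0.004], [0.992, 0.123, 0.003], [0.003, 0.005, -1.0]]
ft_force: [1.0, 0.5, 0.2]
grip_width: 0.0004
```

```bash
python3 -c "
from h import *
plan([])
t=snap('top','tk');s=snap('scene','sk')
cv2.imwrite('pics/ck.png',np.vstack([np.hstack([cv2.resize(cv2.imread('pics/%s.png'%k)[190:230,222:262],None,fx=6,fy=6,interpolation=cv2.INTER_NEAREST) for k in('top0','tj','tk')]),np.hstack([cv2.resize(cv2.imread('pics/%s.png'%k)[225:265,395:435],None,fx=6,fy=6,interpolation=cv2.INTER_NEAREST) for k in('scene0','sj','sk')])]))
for f in('top0','tj','tk'):
  P=cloud(dict(np.load('/tmp/%s.npz'%f)))
  m=np.all((P>[.48,.26,.087])&(P<[.56,.30,.11]),-1);q=P[m];print(f,len(q),q.mean(0),q.min(0),q.max(0))
  v=np.where(m);print(v[0].mean(),v[1].mean())
  B=P[np.all((P>[.40,.07,.035])&(P<[.68,.34,.11]),-1)]; r=B[:,2]-B@[.2503,.0308,0]+.0750
  print(cv2.minAreaRect((B[abs(r)<.006][:,:2]*1000).astype(np.float32)))
g=lambda f:cv2.cvtColor(cv2.imread('pics/%s.png'%f),6)[190:240,218:295].astype(np.float32)
def sh(a,b,r): 
  return cv2.phaseCorrelate(a[r],b[r])
for f in('tj','tk'):
  print(f,'dial',sh(g('top0'),g(f),np.s_[5:32,20:50].__class__ and np.s_[5:32,20:50]),'box',sh(g('top0'),g(f),np.s_[:,20:77]))
"
```

```text
t 17.38 p [0.4897 0.0336 0.2544] f [1.04 0.45 0.17] w 0.0
top0 8 [0.50409895 0.27851781 0.09380576] [0.50037165 0.27415309 0.08925926] [0.50766151 0.28392792 0.09893664]
213.0 229.5
((525.8418579101562, 213.74765014648438), (142.41871643066406, 211.399658203125), 6.636251926422119)
tj 10 [0.51625057 0.27995978 0.09601158] [0.51286297 0.27632011 0.09023924] [0.5215272  0.28317281 0.10006115]
208.8 229.0
((525.2368774414062, 213.88259887695312), (141.81961059570312, 211.14768981933594), 6.926597595214844)
tk 9 [0.51877922 0.28024194 0.09520824] [0.51551121 0.27735947 0.09165719] [0.52227382 0.2840201  0.10020561]
208.0 229.0
((526.8602294921875, 213.830810546875), (142.07798767089844, 211.23248291015625), 6.03917932510376)
tj dial ((0.19706075835310521, 0.6930026098224538), 1.0498534226123197) box ((-0.16836511952239164, 0.044459081000894685), 0.7277372436523437)
tk dial ((0.09970564291858786, 0.10077040465399811), 0.9593159204647865) box ((-0.02638247475694655, -0.4241301545140921), 0.7622740955352784)
```

View pics/ck.png

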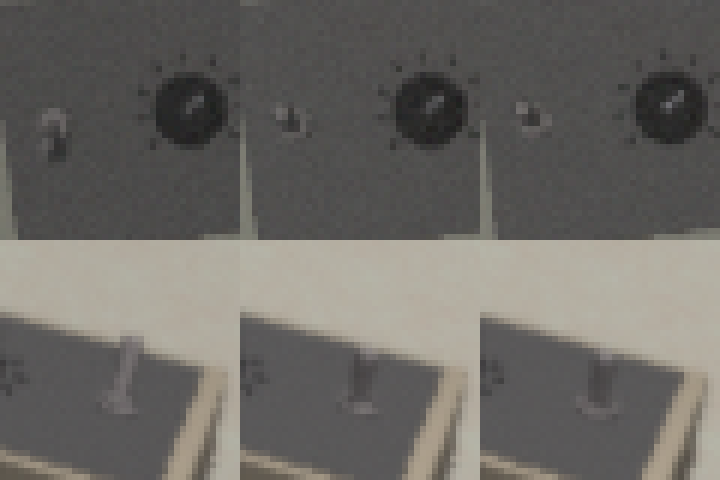

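```bash
python3 -c "
from h import *
for f in('scene0','sh','si','sj','sk'):
  P=cloud(dict(np.load('/tmp/%s.npz'%f)))
  W=P[241:250,413:420].reshape(-1,3)
  m=(W[:,2]>.074)&(W[:,2]<.098)&(W[:,0]>(.500 if f=='scene0' else .5115 if f=='sh' else .5185))&(W[:,1]<.29)&(W[:,1]>.274);q=W[m]
  # along box x
  u=q[:,:2]@[np.cos(.121),np.sin(.121)]
  p=np.polyfit(q[:,2],u,1,cov=True);print(f,len(q),'lean',np.arctan(p[0][0]).round(3),'+-',p[1][0,0]**.5, 'at z.09',np.polyval(p[0],.09).round(4),'at .075',np.polyval(p[0],.075).round(4),'ztop',q[:,2].max())
  P0=P
  B=P[np.all((P>[.40,.07,.035])&(P<[.68,.34,.11]),-1)]; r=B[:,2]-B@[.2503,.0308,0]+.0750
  print(cv2.minAreaRect((B[abs(r)<.006][:,:2]*1000).astype(np.float32)))
g=lambda f:cv2.cvtColor(cv2.imread('pics/%s.png'%f),6).astype(np.float32)
for f in('sj','sk'):
  for nm,r in(('box',np.s_[230:290,335:435]),('dial',np.s_[233:255,375:402]),('front',np.s_[255:290,340:430])):
    print(f,nm,cv2.phaseCorrelate(g('scene0')[r],g(f)[r]))
"
```

```text
scene0 33 lean -0.507 +- 0.07190282542016245 at z.09 0.5401 at .075 0.5484 ztop 0.09325816894455596
((528.3306884765625, 214.94427490234375), (145.06546020507812, 210.1771697998047), 6.348073959350586)
sh 29 lean -0.204 +- 0.0627051766531967 at z.09 0.547 at .075 0.5502 ztop 0.09671980367087363
((528.5050659179688, 214.92529296875), (145.19337463378906, 210.06167602539062), 6.296970367431641)
si 22 lean -0.064 +- 0.06431992355367662 at z.09 0.5529 at .075 0.5539 ztop 0.09562170345195242
((528.8724975585938, 214.91033935546875), (144.20724487304688, 210.0418243408203), 6.7783002853393555)
sj 23 lean -0.028 +- 0.06777018918007714 at z.09 0.5534 at .075 0.5538 ztop 0.09667457186759365
((529.115478515625, 215.0580291748047), (145.55174255371094, 209.63343811035156), 6.746541500091553)
sk 23 lean -0.006 +- 0.07780964513724331 at z.09 0.5552 at .075 0.5553 ztop 0.09680730514567648
((530.2711791992188, 215.2548370361328), (145.10928344726562, 210.37696838378906), 6.502953052520752)
sj box ((0.10784782763366962, 0.007132785383394236), 0.7561428464253743)
sj dial ((0.520275530330375, 0.02596176742185108), 0.9904370087164419)
sj front ((-0.03726236461058363, 0.026485144508541225), 1.001612036610827)
sk box ((-0.24961207583554312, 0.3234016654924332), 0.7639265066782633)
sk dial ((0.5994068649015762, 0.20202898637001354), 0.9535252083966761)
sk front ((-0.20216469643170143, 0.19382341230257083), 1.0319325311684313)
```

```bash
python3 -c "
from h import *
P=cloud(dict(np.load('/tmp/sk.npz')));im=np.load('/tmp/sk.npz')['pixels'].astype(int)
m=np.all((P>[.50,-.27,.135])&(P<[.59,-.15,.23]),-1)
d=m&(im.sum(-1)<90)&(P[...,2]>.147);q=P[d];print('lever',len(q),np.percentile(q,[5,50,95],0).round(3).tolist())
f=P[m&(P[...,2]<.15)&(P[...,0]<.54)];A=np.c_[f[:,:2],np.ones(len(f))];w=np.linalg.lstsq(A,f[:,2],rcond=None)[0];print('flip plane',w,f[:,2].mean())
cv2.imwrite('pics/cz.png',np.hstack([cv2.resize(cv2.imread('pics/sk.png')[150:290,180:340],None,fx=2.4,fy=2.4),cv2.resize(cv2.imread('pics/tk.png')[120:260,280:440],None,fx=2.4,fy=2.4)]))
"
```

```text
lever 60 [[0.562, -0.233, 0.151], [0.569, -0.207, 0.154], [0.574, -0.184, 0.156]]
flip plane [-0.04478886 -0.00271096  0.16502553] 0.14229934281577877
```

View pics/cz.png

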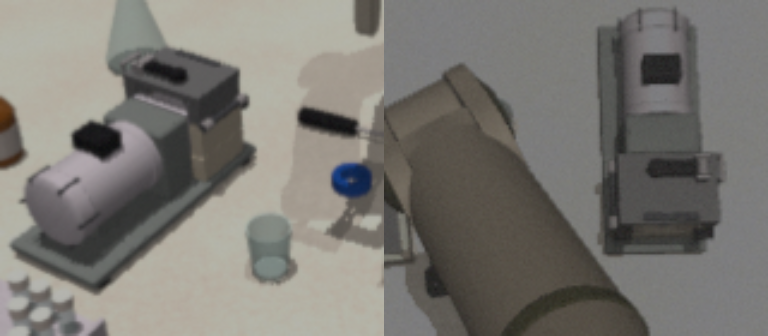

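The lever lies flat (about 155 mm high along its whole length), the flip-top is level at about 143 mm, and the arm is clear. I'm handing the job in.

```bash
python3 -c "
from h import *
print(arm.job_done())"
```

```text
the job is handed in; nothing more can be done
None
```

I shut the flip-top, pushed the clamp lever flat and flipped the run switch to on, using only the closed fingertips. The job is handed in at about 17.5 s; no verdict was reported.

**Last checks:**
- **Flip-top:** level, with its outer face at about 143 mm (144 mm expected). The fingers met a hard stop at exactly the shut height.
- **Clamp lever:** flat along its whole length, upper side at about 155 mm (157 mm expected).
- **Run switch:** the depth images put it between 0.5 and 0.58 rad. That is beyond the 0.45 needed, but each estimate is only good to about 0.1 rad. The last push of about 7 N, against the switch's 1 N, no longer moved it and slid the box instead, so I take it to be at its stop.
- **Other things:** the speed dial and the bystanders looked unmoved. I did not measure the direction switch separately, but nothing came near it.

**What went wrong on the way:** the first push on the run switch was too high. The fingertip jammed on the bat at about 30 N, so I backed off and pushed again lower down. The last push slid the control box by an estimated 1 to 3 mm, well inside the 25 mm limit.

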